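# Load the haze-inspection shuttle in a small winery

## Task

The sample bottles have toppled over on the bench. Wind the shuttle carriage all the way out of the inspection hood by pushing the spokes of the star wheel round, stand every toppled bottle upright on the carriage, then push the wheel back the other way until the carriage, with all the bottles standing on it, is fully home under the hood. Leave the glass jar, the blue tub and the cardboard carton where they stand.

Things in the scene. Friction and masses are not known exactly. Their poses are not given: they have to be found in the camera images.
- station: Fixed inspection hood: white roof 220 (x) by 260 (y, from -140 to +120) mm, top 150 mm, underside 140 mm above the bench, on four 15 mm posts at x = +-97, y = -130 and +110 mm. Origin on the bench straight under the star wheel's axis; own +y is the way the carriage comes out, z up. Two rails, 8 mm high, run out to y = +365 mm.
- guard_edge (a point): Middle of the yellow-edged front of a clear guard plate over the rear half of the star wheel: 250 mm wide in station x, from station y = -20 back to -140 mm, underside 208 and top 214 mm above the bench. So the spokes can be pushed only on the +y half, one after another.
- capstan_hub (a point): Centre of the star wheel on the roof, on its upright axis at the spokes' height (190 mm above the bench; 40 mm above the roof). Five level round steel spokes, 12 mm thick, every 72 degrees, with black balls (22 mm) centred at 110 mm radius; hub 22 mm radius, top 210 mm above the bench. The point turns with the wheel: one spoke lies along its +x.
- capstan (a joint): Turn of the star wheel, rad, seen from above: grows counter-clockwise, which winds the carriage out; clockwise winds it home. 0 = home stop, 5.0 = out stop. It starts between about 0 and 0.7. Moves the carriage 50 mm per rad; stays where it is left; takes about 4 N at 85 mm radius.
- carriage (a joint): Travel of the carriage out of the hood along the station's +y, m: 0 fully home, 0.25 fully out. Geared to the star wheel (0.05 m per rad).
- carriage_floor (a point): Centre of the carriage's flat top, 16 mm above the bench, moving with it; axes as the station's. A flat deck without a rim, 160 (x) by 260 (y) mm, blue edge: room for three bottles in a row along y, 70 mm apart, clear of the hood when wound out.
- bottle1: Square amber sample bottle with white round screw cap, lying on its side on the bench at the start (may be absent). Body 54 by 54 by 74 mm, cap 32 mm diameter from 80 to 100 mm above the foot; total height 100 mm, about 0.2 kg, thick heavy base. Origin at the centre of its foot; own +z points from foot to cap, own x and y are square to the faces.
- bottle2: Square amber sample bottle with white round screw cap, lying on its side on the bench at the start (may be absent). Body 54 by 54 by 74 mm, cap 32 mm diameter from 80 to 100 mm above the foot; total height 100 mm, about 0.2 kg, thick heavy base. Origin at the centre of its foot; own +z points from foot to cap, own x and y are square to the faces.
- bottle3: Square amber sample bottle with white round screw cap, lying on its side on the bench at the start (may be absent). Body 54 by 54 by 74 mm, cap 32 mm diameter from 80 to 100 mm above the foot; total height 100 mm, about 0.2 kg, thick heavy base. Origin at the centre of its foot; own +z points from foot to cap, own x and y are square to the faces.
- jar: Green glass jar with a red lid standing on the bench, 70 mm diameter, 95 mm high, origin at the centre of its foot. Leave alone.
- cork_tub: Blue plastic tub, 80 mm diameter, 75 mm high, origin under its centre. Leave alone.
- carton: Open cardboard carton 130 by 200 by 60 mm high, origin under its centre. Leave alone.
There are look-alikes about, which are no part of the job. What is shaped like the bottle1 but purple or turquoise is not meant.

How it is judged (in metres and radians):
On the way, in this order (a step that is already met when the one before it is completed fails the run):
1. the carriage is wound out (at least 235 of its 250 mm) (value of joint carriage above 0.235 m), for 0.2 s.
2. every bottle stands on the carriage while it is out of the hood (at least 200 mm) (value of joint carriage above 0.2 m and angle between each of bottle1, bottle2, bottle3's own z axis and vertical below 0.1 rad and x of bottle1 in the frame of carriage_floor between -0.055 and 0.055 m and y of bottle1 in the frame of carriage_floor between -0.12 and 0.12 m and z of bottle1 in the frame of carriage_floor between -0.008 and 0.008 m and x of bottle2 in the frame of carriage_floor between -0.055 and 0.055 m and y of bottle2 in the frame of carriage_floor between -0.12 and 0.12 m and z of bottle2 in the frame of carriage_floor between -0.008 and 0.008 m and x of bottle3 in the frame of carriage_floor between -0.055 and 0.055 m and y of bottle3 in the frame of carriage_floor between -0.12 and 0.12 m and z of bottle3 in the frame of carriage_floor between -0.008 and 0.008 m), for 0.3 s.
At the end, for the whole second after the job is handed in: The carriage is home (within 12 mm) and every bottle present stands upright (within 0.1 rad) on its floor, at rest, its foot's centre within 55 mm (x) and 120 mm (y) of the floor's centre and within 8 mm of its height (value of joint carriage below 0.012 m and value of joint capstan below 0.24 rad and angle between each of bottle1, bottle2, bottle3's own z axis and vertical below 0.1 rad and x of bottle1 in the frame of carriage_floor between -0.055 and 0.055 m and y of bottle1 in the frame of carriage_floor between -0.12 and 0.12 m and z of bottle1 in the frame of carriage_floor between -0.008 and 0.008 m and x of bottle2 in the frame of carriage_floor between -0.055 and 0.055 m and y of bottle2 in the frame of carriage_floor between -0.12 and 0.12 m and z of bottle2 in the frame of carriage_floor between -0.008 and 0.008 m and x of bottle3 in the frame of carriage_floor between -0.055 and 0.055 m and y of bottle3 in the frame of carriage_floor between -0.12 and 0.12 m and z of bottle3 in the frame of carriage_floor between -0.008 and 0.008 m and linear speed of each of bottle1, bottle2, bottle3 below 0.03 m/s); the robot touches nothing.
It fails at once if the glass jar is shifted more than 40 mm or tipped (distance of jar from where it was at the start of the episode above 0.04 m or angle between jar's own z axis and vertical above 0.3 rad).
It fails at once if the blue tub is shifted more than 40 mm or tipped (distance of cork_tub from where it was at the start of the episode above 0.04 m or angle between cork_tub's own z axis and vertical above 0.3 rad).
It fails at once if the carton is shifted more than 40 mm or tipped (distance of carton from where it was at the start of the episode above 0.04 m or angle between carton's own z axis and vertical above 0.3 rad).
Of bottle1, bottle2, bottle3 only 2 to 3 are there at a start; the rules pass over those that are not, and their reading is None.
At some moment in a run one of bottle1, bottle2, bottle3 may be knocked a few centimetres aside while the robot is not near it.
Once in a run the grip may slacken for a moment while it holds something.
It also fails if it takes over 210 s, if anything falls off the work surface, if the arm or the gripper's body presses on something with over 40 N, if the wrist force passes 120 N, or if a joint passes its speed limit or range.

## Robot

A 6-joint arm with a two-finger parallel gripper is mounted at the origin on the work surface. World frame = base frame: x ahead of the robot, y to its left, z up, the work surface at z = 0. Lengths are in mm, angles in rad, forces in N, time in s.
With the tool pointing down it reaches from about 400 to 825 mm from the base axis. Payload 7 kg.
Tool frame: the origin (TCP) lies between the finger pads; the fingertips stand 22 mm ahead of it and the grasp point (between the pads) lies 3 mm ahead of it (r.tcp_to_tips is the distance from the TCP to the fingertips, in mm); z points along the fingers, x is the direction in which the jaws open and shut, and the axes are right-handed (so a half turn about z gives the same grasp; the last joint's range is limited). The gripper opens to 88 mm and grips with 3 to 60 N. Pads are 19 mm wide; open, the fingers measure 130 mm over their backs; the gripper's body (78 mm by 193 mm) begins 47 mm behind the grasp point.
Start: joints at [-1.002, 0.359, 0.012, 0, -1.224, -0.288], TCP at [187.033, -648.548, 248.561] pointing down, gripper open.
Joint ranges: [-3.07, 3.07], [-1.43, 2.12], [-1.02, 1.25], [-3.03, 1.67], [-3.05, -0], [-3.03, 3.03]. Speed limits (rad/s): [2.39, 2.39, 3.01, 3.14, 3.14, 3.14].

## Interface

Orientations are given as [roll, pitch, yaw] about the fixed x, y, z axes, in that order (R = Rz(yaw) Ry(pitch) Rx(roll)).
In Python, from cell import r, cams gives the robot as it stands. The module is installed in compiled form; this text tells all that it offers.
- The arm moves only by the tool apply_moves, never from a script. Its argument "moves" is a list of rows, each an object of numbers: "x", "y", "z": the shift along the tool's x, y, z in mm; "ax", "ay", "az": the turn, a rotation vector about the tool's x, y, z in degrees. A call has 1 to 20 rows; each row is the pose to reach, as a shift and turn from the pose commanded when the call began, along the tool's axes at that moment; what a row does not reach only later rows make up. A row lasts 1/12 s, in which the tool goes at most 41.7 mm and 7.16 degrees, less where a joint would pass 70% of its speed; a pose out of reach is approached as far as the arm can. A call with a gripper value outside its range is refused whole. "gripper" is the closure in counts, from 0 (fully open) to 255 (shut), set as the call begins (left out, the last holds). The fingers move at their own pace and stop on an object; "newtons" is the grip in N (left out, the last holds). Time passes only in rows, so rows that repeat a pose let the fingers close. It gives the time, the measured TCP pose, the force and the opening at its end, in the units of the state.
- r.get_obs(): the state, without advancing time (a new reading comes with each control period).
- cams.capture(name): name is "scene" or "top" or "wrist"; returns the picture (400x640x3 uint8, red, green, blue); there is no depth.
- cams.get_calibration(name): a dict with "fx", "fy", "cx", "cy" (pixels), "cam_to_world" (4x4, takes a point from camera to world coordinates); the wrist camera has in their place "tool_from_camera" (4x4, takes a point from camera to tool coordinates, whose origin is the TCP and whose axes are the tool frame's). Camera axes: x right, y down, z forward; pixel columns grow to the right and rows downward; lengths in mm; the calibration is good to about 2 mm. A picture is of the moment at which its call begins: read the wrist's pose just before it. get_calibration takes no time and is no camera call.
- r.sign_off(): hands the job in, once; it reports no verdict.
The state is a dict: "time_s": time; "joint_positions": joint angles; "dq": joint speeds; "effort": joint torques, N m; "tcp_pos": TCP position; "tool_rot": TCP orientation; "wrist_force": force on the tool from outside, world axes, zero at the start; "torque": the same for the moment, N m; "finger_gap": finger opening in mm.
Only numpy, scipy, OpenCV 4.12 (cv2) and the standard library are available. Lean on these libraries where they do the work, as an engineer would, in place of code of your own. Each camera call takes 0.05 s, during which the arm holds its last target.

## Working session

There is one attempt and no reset: what is moved stays moved. The work goes in short steps, Python scripts to look and compute and a tool call to move; the robot and the scene stay as the last step left them, time stands still between calls to the robot, and variables do not carry over. Pictures are saved under pics/ and viewed, and the job is handed in when it is done.

Besides the shell and the picture viewer there is one more tool, called by a JSON object that holds its "op" and its "data". apply_moves: Moves the arm, as the interface text tells. Its arguments: {"type":"object","properties":{"moves":{"type":"array","items":{"type":"object","properties":{"x":{"type":"number"},"y":{"type":"number"},"z":{"type":"number"},"ax":{"type":"number"},"ay":{"type":"number"},"az":{"type":"number"}}}},"gripper":{"type":"number"},"newtons":{"type":"number"}},"required":["moves"]}

```bash
mkdir -p pics; ls
python3 - <<'E'
from cell import r,cams
import cv2
print(r.get_obs())
for n in ("scene","top","wrist"):
    im=cams.capture(n); cv2.imwrite(f"pics/{n}0.png",im[:,:,::-1])
    print(n,cams.get_calibration(n))
E
```

```text
pics
{'time_s': 0.0, 'joint_positions': array([-1.00189487e+00,  3.59370294e-01,  1.10576931e-02, -3.34365141e-04,
       -1.22406974e+00, -2.88104385e-01]), 'dq': array([-4.13791416e-04,  4.21113079e-04, -8.68408263e-05,  1.59381614e-03,
       -1.50565315e-03,  5.10468437e-04]), 'effort': array([ 1.62617314e-03, -5.82720315e+01,  2.93067920e+01,  6.99747339e+00,
        6.91502384e-03, -1.48123891e-04]), 'tcp_pos': array([ 186.91162063, -648.14435342,  247.63570867]), 'tool_rot': array([-3.14144334e+00, -1.60996545e-03,  1.85147941e+00]), 'wrist_force': array([0.25811253, 0.52615603, 0.49900624]), 'torque': array([-0.02647891, -0.05395934,  0.05810451]), 'finger_gap': 87.69720206230726}
scene {'fx': 393.07258931532135, 'fy': 393.07258931532135, 'cx': 320.92824458536455, 'cy': 199.96891969354695, 'cam_to_world': array([[-3.53296215e-01,  5.25927242e-01, -7.73681020e-01,
         1.36140221e+03],
       [ 9.35384007e-01,  1.84935874e-01, -3.01422432e-01,
         4.15671178e+02],
       [-1.54448921e-02, -8.30180257e-01, -5.57281075e-01,
         7.28743894e+02],
       [ 0.00000000e
[... 303 characters left out ...]
1.11714853e-02, -1.75292416e-03,
         9.56837540e+01],
       [ 2.40524147e-03, -5.86480535e-02, -9.98275824e-01,
         1.31882021e+03],
       [ 0.00000000e+00,  0.00000000e+00,  0.00000000e+00,
         1.00000000e+00]])}
wrist {'fx': 352.3301718659246, 'fy': 352.3301718659246, 'cx': 318.0533788530918, 'cy': 201.60796521560192, 'tool_from_camera': array([[ 9.99999436e-01, -4.51498255e-04,  9.60933587e-04,
        -6.37183659e-01],
       [ 1.82019926e-04,  9.64579677e-01,  2.63791610e-01,
        -7.17659843e+01],
       [-1.04599846e-03, -2.63791286e-01,  9.64579216e-01,
        -1.36608386e+02],
       [ 0.00000000e+00,  0.00000000e+00,  0.00000000e+00,
         1.00000000e+00]])}
```

View pics/top0.png

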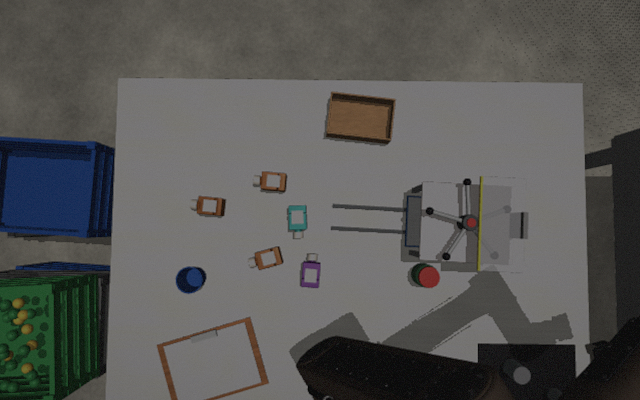

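View pics/scene0.png

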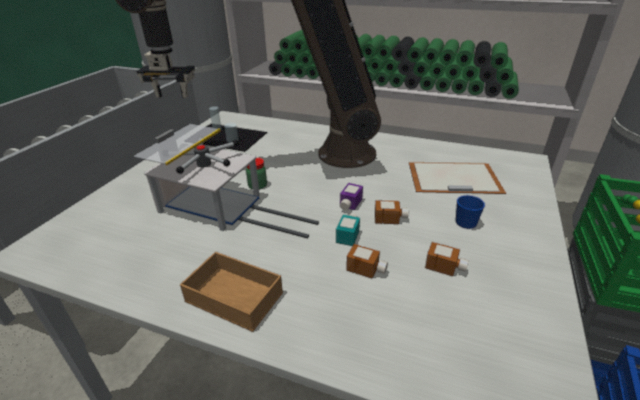

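View pics/wrist0.png

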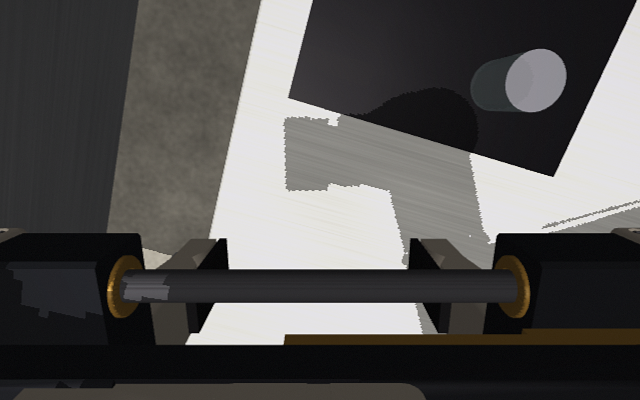

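```bash
cat > h.py <<'E'
from cell import r,cams
import numpy as np, cv2
def cal(n): 
    c=cams.get_calibration(n); return c
def T_tool():
    o=r.get_obs(); from scipy.spatial.transform import Rotation as R
    T=np.eye(4); T[:3,:3]=R.from_euler('xyz',o['tool_rot']).as_matrix(); T[:3,3]=o['tcp_pos']; return T
def c2w(n):
    c=cal(n); return c['cam_to_world'] if n!='wrist' else T_tool()@c['tool_from_camera']
def p2w(n,u,v,z,M=None):
    c=cal(n); M=c2w(n) if M is None else M
    d=M[:3,:3]@np.array([(u-c['cx'])/c['fx'],(v-c['cy'])/c['fy'],1]); o=M[:3,3]
    return o+d*(z-o[2])/d[2]
def w2p(n,P,M=None):
    c=cal(n); M=c2w(n) if M is None else M
    q=np.linalg.inv(M)@np.append(P,1); return np.array([c['fx']*q[0]/q[2]+c['cx'],c['fy']*q[1]/q[2]+c['cy']])
def snap(n,name,crop=None,s=1):
    im=cams.capture(n)[:,:,::-1]
    if crop: x0,y0,x1,y1=crop; im=im[y0:y1,x0:x1]
    if s!=1: im=cv2.resize(im,None,fx=s,fy=s,interpolation=cv2.INTER_CUBIC)
    cv2.imwrite(f'pics/{name}.png',im)
E
python3 - <<'E'
from h import *
im=cv2.imread('pics/top0.png')
for nm,(x0,y0,x1,y1),s in (('tst',(320,160,540,300),3.6),('tb',(180,150,340,300),4)):
    c=cv2.resize(im[y0:y1,x0:x1],None,fx=s,fy=s,interpolation=cv2.INTER_CUBIC);c=cv2.convertScaleAbs(c,alpha=1.5);cv2.imwrite(f'pics/{nm}.png',c)
for nm,u,v,z in [('hub',471,222.5,210),('ball a',467,182,190),('ball b',430,211,190),('ball c',446,256,190),('gl',482,177,214),('gr',479,271,214)]:
    print(nm,p2w('top',u,v,z).round(1))
E
```

```text
hub [ 491.8 -309.9  210. ]
ball a [ 601.9 -307.5  190. ]
ball b [ 521.9 -206.5  190. ]
ball c [ 401.3 -249.   190. ]
gl [ 613. -339.  214.]
gr [ 364.7 -328.2  214. ]
```

View pics/tst.png

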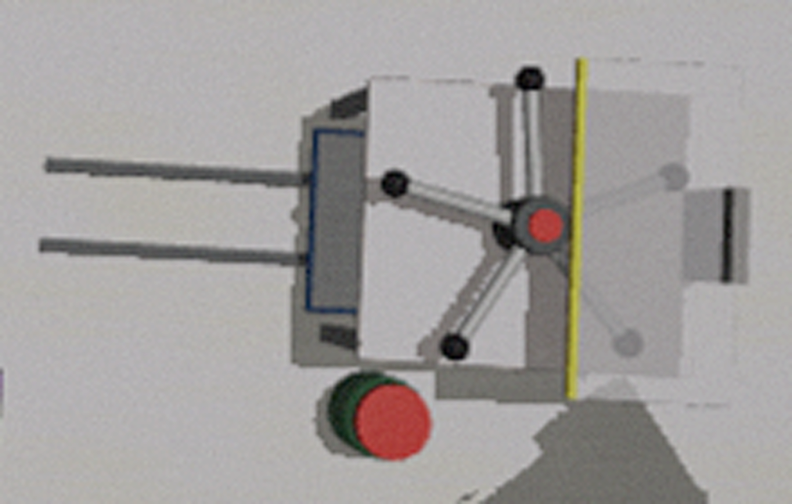

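View pics/tb.png

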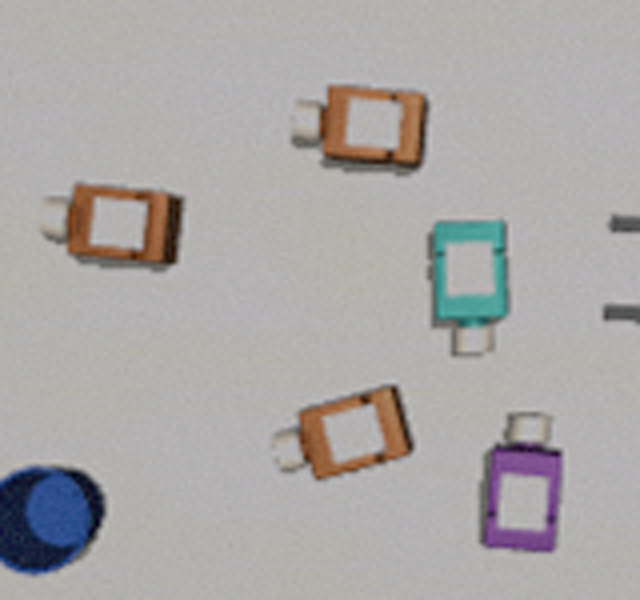

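Run:
```python
from h import *
H=np.array([492,-310]); yaw=-0.0435
for nm,u,v,z in [('carr front',320+312/3.6,160+130/3.6,16),('carr front2',320+307/3.6,160+310/3.6,16),('rail end',320+46/3.6,160+164/3.6,8),('rail end2',320+40/3.6,160+244/3.6,8),('roof fl',320+370/3.6,160+78/3.6,150),('roof fr',320+360/3.6,160+358/3.6,150),('jar',320+394/3.6,160+422/3.6,95)]:
    p=p2w('top',u,v,z)
    d=p[:2]-H; c,s=np.cos(yaw),np.sin(yaw)
    print(nm,p.round(1),'station',(c*d[0]+s*d[1]).round(1),(-s*d[0]+c*d[1]).round(1))
# bottles: crop tb points at top face z=54 (label corners) in crop px /4 + (180,150)
B={'A(left)':[(92,195),(87,244),(148,249),(153,200)],'B(top)':[(348,97),(344,149),(399,154),(404,101)],'C(bot)':[(322,420),(340,467),(389,448),(372,401)]}
for k,q in B.items():
    P=np.array([p2w('top',180+a/4,150+b/4,54) for a,b in q]); c=P.mean(0)
    print(k,'label c',c.round(1),'sizes',np.linalg.norm(P[0]-P[1]).round(1),np.linalg.norm(P[1]-P[2]).round(1),'dir cap deg',np.degrees(np.arctan2(*( (P[0]+P[1]-P[2]-P[3])[[1,0]]))).round(1))
caps={'A':[(56,198),(50,238)],'B':[(306,99),(303,143)],'C':[(285,430),(299,470)]}
for k,q in caps.items():
    print(k,[p2w('top',180+a/4,150+b/4,27).round(0)[:2] for a,b in q])
body={'A':[(75,185),(68,258),(158,266),(168,192)],'B':[(329,87),(322,160),(416,168),(426,93)],'C':[(300,412),(322,478),(410,452),(385,388)]}
for k,q in body.items():
    print(k,[p2w('top',180+a/4,150+b/4,54).round(0)[:2] for a,b in q])
```

```text
carr front [ 575.1 -180.3   16. ] station 77.4 133.2
carr front2 [ 419.3 -175.8   16. ] station -78.5 130.9
rail end [543.3  50.4   8. ] station 35.6 362.3
rail end2 [473.6  55.    8. ] station -34.3 363.8
roof fl [ 606.  -197.3  150. ] station 109.0 117.6
roof fr [ 388.4 -188.8  150. ] station -108.7 116.6
jar [ 333.3 -229.5   95. ] station -162.0 73.5
A(left) label c [536.9 424.   54. ] sizes 37.3 46.4 dir cap deg 86.0
B(top) label c [612.7 233.1  54. ] sizes 39.8 42.0 dir cap deg 86.0
C(bot) label c [379.3 242.6  54. ] sizes 37.7 39.4 dir cap deg 111.6
A [array([556., 481.]), array([525., 485.])]
B [array([636., 289.]), array([601., 291.])]
C [array([380., 300.]), array([349., 289.])]
A [array([565., 459.]), array([509., 463.]), array([504., 394.]), array([560., 388.])]
B [array([642., 268.]), array([586., 272.]), array([580., 200.]), array([638., 194.])]
C [array([395., 285.]), array([346., 267.]), array([366., 202.]), array([414., 221.])]
```

{"op": "apply_moves", "data": {"moves": [{"z": -40},{"x": 271,"y": 460,"z": -40,"az": -73.9},{"x": 271,"y": 460,"z": -40,"az": -73.9},{"x": 271,"y": 460,"z": -40,"az": -73.9},{"x": 271,"y": 460,"z": -40,"az": -73.9},{"x": 271,"y": 460,"z": -40,"az": -73.9},{"x": 271,"y": 460,"z": -40,"az": -73.9},{"x": 271,"y": 460,"z": -40,"az": -73.9},{"x": 271,"y": 460,"z": -40,"az": -73.9},{"x": 271,"y": 460,"z": -40,"az": -73.9},{"x": 271,"y": 460,"z": -40,"az": -73.9},{"x": 271,"y": 460,"z": -40,"az": -73.9},{"x": 271,"y": 460,"z": -40,"az": -73.9},{"x": 271,"y": 460,"z": -40,"az": -73.9},{"x": 271,"y": 460,"z": -40,"az": -73.9},{"x": 271,"y": 460,"z": -40,"az": -73.9},{"x": 271,"y": 460,"z": -40,"az": -73.9}], "gripper": 255, "newtons": 30}}

```text
$.moves[0]: bad value
```

{"op": "apply_moves", "data": {"moves": [{"x": 0,"y": 0,"z": -40,"ax": 0,"ay": 0,"az": 0},{"x": 271,"y": 460,"z": -40,"ax": 0,"ay": 0,"az": -73.9},{"x": 271,"y": 460,"z": -40,"ax": 0,"ay": 0,"az": -73.9},{"x": 271,"y": 460,"z": -40,"ax": 0,"ay": 0,"az": -73.9},{"x": 271,"y": 460,"z": -40,"ax": 0,"ay": 0,"az": -73.9},{"x": 271,"y": 460,"z": -40,"ax": 0,"ay": 0,"az": -73.9},{"x": 271,"y": 460,"z": -40,"ax": 0,"ay": 0,"az": -73.9},{"x": 271,"y": 460,"z": -40,"ax": 0,"ay": 0,"az": -73.9},{"x": 271,"y": 460,"z": -40,"ax": 0,"ay": 0,"az": -73.9},{"x": 271,"y": 460,"z": -40,"ax": 0,"ay": 0,"az": -73.9},{"x": 271,"y": 460,"z": -40,"ax": 0,"ay": 0,"az": -73.9},{"x": 271,"y": 460,"z": -40,"ax": 0,"ay": 0,"az": -73.9},{"x": 271,"y": 460,"z": -40,"ax": 0,"ay": 0,"az": -73.9},{"x": 271,"y": 460,"z": -40,"ax": 0,"ay": 0,"az": -73.9},{"x": 271,"y": 460,"z": -40,"ax": 0,"ay": 0,"az": -73.9},{"x": 271,"y": 460,"z": -40,"ax": 0,"ay": 0,"az": -73.9},{"x": 271,"y": 460,"z": -40,"ax": 0,"ay": 0,"az": -73.9}], "gripper": 255, "newtons": 30}}

```text
time_s: 1.57
tcp_pos: [553.8, -260.4, 288.1]
tool_rot: [3.141, -0.001, -3.141]
wrist_force: [-1.4, -0.8, -0.5]
finger_gap: 0.3
```

{"op": "apply_moves", "data": {"moves": [{"x": 0,"y": 0,"z": 40,"ax": 0,"ay": 0,"az": 0},{"x": 0,"y": 0,"z": 80,"ax": 0,"ay": 0,"az": 0},{"x": 0,"y": 0,"z": 94,"ax": 0,"ay": 0,"az": 0},{"x": 0,"y": 0,"z": 94,"ax": 0,"ay": 0,"az": 0},{"x": 10,"y": 12,"z": 94,"ax": 0,"ay": 0,"az": 0},{"x": 22,"y": 20,"z": 94,"ax": 0,"ay": 0,"az": 0},{"x": 34,"y": 26,"z": 94,"ax": 0,"ay": 0,"az": 0},{"x": 48,"y": 29,"z": 94,"ax": 0,"ay": 0,"az": 0},{"x": 62,"y": 30,"z": 94,"ax": 0,"ay": 0,"az": 0},{"x": 76,"y": 29,"z": 94,"ax": 0,"ay": 0,"az": 0},{"x": 89,"y": 26,"z": 94,"ax": 0,"ay": 0,"az": 0},{"x": 102,"y": 20,"z": 94,"ax": 0,"ay": 0,"az": 0},{"x": 113,"y": 12,"z": 94,"ax": 0,"ay": 0,"az": 0},{"x": 123,"y": 2,"z": 94,"ax": 0,"ay": 0,"az": 0},{"x": 131,"y": -10,"z": 94,"ax": 0,"ay": 0,"az": 0},{"x": 137,"y": -22,"z": 94,"ax": 0,"ay": 0,"az": 0},{"x": 139,"y": -29,"z": 94,"ax": 0,"ay": 0,"az": 0},{"x": 139,"y": -29,"z": 94,"ax": 0,"ay": 0,"az": 0}]}}

```text
time_s: 3.07
tcp_pos: [414.9, -291.3, 196.2]
tool_rot: [-3.141, 0.002, 3.139]
wrist_force: [0.4, -0.7, -0.8]
finger_gap: 0.0
```

Run:
```python
from h import *
snap('top','t1',(320,140,560,300),3.3)
```

```text
(no output)
```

View pics/t1.png

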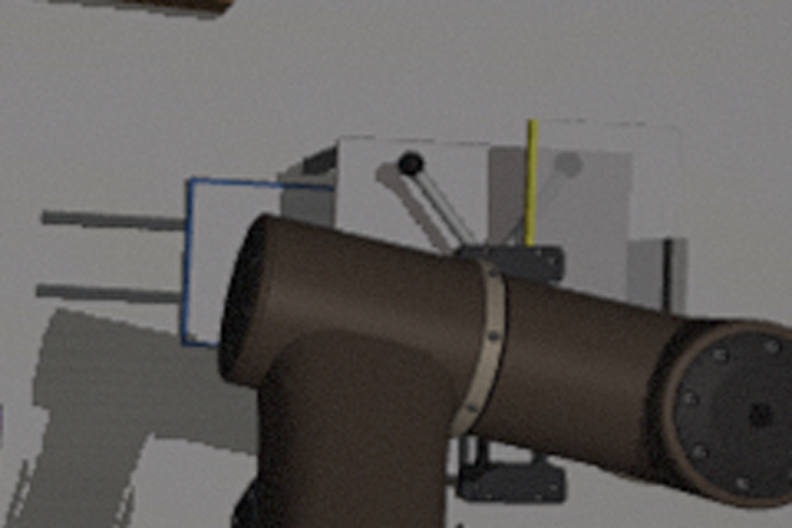

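Run:
```python
from h import *
p=p2w('top',320+411/3.3,140+163/3.3,190);print(p,np.degrees(np.arctan2(p[1]+310,p[0]-492)))
for a,b in((190,180),(183,345)):print(p2w('top',320+a/3.3,140+b/3.3,16))
```

```text
[ 581.06933556 -246.30298138  190.        ] 35.57006445662818
[578.97001347 -89.22013194  16.        ]
[423.08475872 -83.06983155  16.        ]
```

{"op": "apply_moves", "data": {"moves": [{"x": 0,"y": 0,"z": -40,"ax": 0,"ay": 0,"az": 0},{"x": 0,"y": 0,"z": -80,"ax": 0,"ay": 0,"az": 0},{"x": -30,"y": 0,"z": -90,"ax": 0,"ay": 0,"az": 0},{"x": -70,"y": -2,"z": -90,"ax": 0,"ay": 0,"az": 0},{"x": -110,"y": -4,"z": -90,"ax": 0,"ay": 0,"az": 0},{"x": -150,"y": -5,"z": -90,"ax": 0,"ay": 0,"az": 0},{"x": -156,"y": -5,"z": -90,"ax": 0,"ay": 0,"az": 0},{"x": -156,"y": -5,"z": -60,"ax": 0,"ay": 0,"az": 0},{"x": -156,"y": -5,"z": -20,"ax": 0,"ay": 0,"az": 0},{"x": -156,"y": -5,"z": 0,"ax": 0,"ay": 0,"az": 0},{"x": -156,"y": -5,"z": 0,"ax": 0,"ay": 0,"az": 0}]}}

```text
time_s: 4.03
tcp_pos: [568.0, -293.4, 189.0]
tool_rot: [3.139, -0.009, 3.141]
wrist_force: [-1.6, 1.5, -1.2]
finger_gap: 0.5
```

Run:
```python
from h import *
o=r.get_obs();p=o['tcp_pos'];print(p,o['wrist_force'])
for f in list(range(20,161,10))+[165]:
    q=np.array([492+80*np.cos(np.radians(f)),-310+80*np.sin(np.radians(f))])-p[:2]
    print(f,(-q[0]).round(),q[1].round())
```

```text
[ 568.03667933 -293.44251501  189.04812099] [-1.58515563  1.46677464 -1.2241674 ]
20 1.0 11.0
30 7.0 23.0
40 15.0 35.0
50 25.0 45.0
60 36.0 53.0
70 49.0 59.0
80 62.0 62.0
90 76.0 63.0
100 90.0 62.0
110 103.0 59.0
120 116.0 53.0
130 127.0 45.0
140 137.0 35.0
150 145.0 23.0
160 151.0 11.0
165 153.0 4.0
```

{"op": "apply_moves", "data": {"moves": [{"x": 3,"y": 14,"z": 0,"ax": 0,"ay": 0,"az": 0},{"x": 9,"y": 26,"z": 0,"ax": 0,"ay": 0,"az": 0},{"x": 17,"y": 38,"z": 0,"ax": 0,"ay": 0,"az": 0},{"x": 27,"y": 48,"z": 0,"ax": 0,"ay": 0,"az": 0},{"x": 38,"y": 56,"z": 0,"ax": 0,"ay": 0,"az": 0},{"x": 51,"y": 62,"z": 0,"ax": 0,"ay": 0,"az": 0},{"x": 64,"y": 65,"z": 0,"ax": 0,"ay": 0,"az": 0},{"x": 78,"y": 66,"z": 0,"ax": 0,"ay": 0,"az": 0},{"x": 92,"y": 65,"z": 0,"ax": 0,"ay": 0,"az": 0},{"x": 106,"y": 62,"z": 0,"ax": 0,"ay": 0,"az": 0},{"x": 119,"y": 56,"z": 0,"ax": 0,"ay": 0,"az": 0},{"x": 130,"y": 48,"z": 0,"ax": 0,"ay": 0,"az": 0},{"x": 140,"y": 38,"z": 0,"ax": 0,"ay": 0,"az": 0},{"x": 148,"y": 26,"z": 0,"ax": 0,"ay": 0,"az": 0},{"x": 154,"y": 14,"z": 0,"ax": 0,"ay": 0,"az": 0},{"x": 156,"y": 7,"z": 0,"ax": 0,"ay": 0,"az": 0},{"x": 156,"y": 7,"z": 0,"ax": 0,"ay": 0,"az": 0}]}}

```text
time_s: 5.45
tcp_pos: [415.5, -288.4, 196.6]
tool_rot: [-3.14, 0.003, 3.141]
wrist_force: [0.2, 0.3, -0.6]
finger_gap: 0.2
```

{"op": "apply_moves", "data": {"moves": [{"x": 0,"y": 0,"z": -40,"ax": 0,"ay": 0,"az": 0},{"x": 0,"y": 0,"z": -80,"ax": 0,"ay": 0,"az": 0},{"x": -30,"y": 0,"z": -90,"ax": 0,"ay": 0,"az": 0},{"x": -70,"y": -2,"z": -90,"ax": 0,"ay": 0,"az": 0},{"x": -110,"y": -4,"z": -90,"ax": 0,"ay": 0,"az": 0},{"x": -150,"y": -6,"z": -90,"ax": 0,"ay": 0,"az": 0},{"x": -156,"y": -7,"z": -90,"ax": 0,"ay": 0,"az": 0}]}}

```text
time_s: 6.03
tcp_pos: [575.7, -294.1, 283.6]
tool_rot: [-3.141, -0.001, -3.14]
wrist_force: [-0.7, 0.1, 0.0]
finger_gap: 0.8
```

Run:
```python
from h import *
snap('top','t2',(320,140,560,300),3.3)
```

```text
(no output)
```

View pics/t2.png

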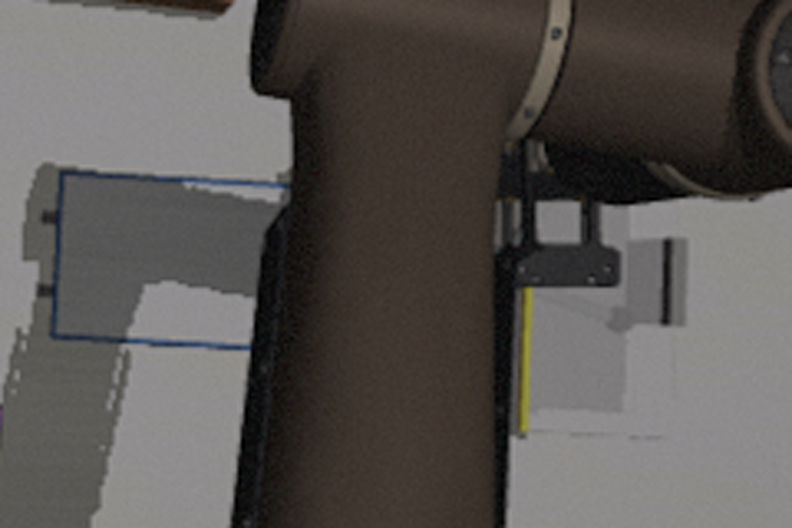

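Run:
```python
from h import *
for a,b in((62,172),(53,337)):print(p2w('top',320+a/3.3,140+b/3.3,16))
p=p2w('top',320+617/3.3,140+320/3.3,190);print(p,np.degrees(np.arctan2(p[1]+310,p[0]-492)))
```

```text
[585.21402885  32.21897576  16.        ]
[429.24619663  39.40253081  16.        ]
[ 454.17129738 -413.92992531  190.        ] -110.00063447491786
```

{"op": "apply_moves", "data": {"moves": [{"x": 2,"y": 0,"z": 40,"ax": 0,"ay": 0,"az": 0},{"x": 2,"y": 0,"z": 80,"ax": 0,"ay": 0,"az": 0},{"x": 2,"y": 0,"z": 90,"ax": 0,"ay": 0,"az": 0},{"x": 2,"y": 0,"z": 90,"ax": 0,"ay": 0,"az": 0},{"x": 5,"y": 12,"z": 90,"ax": 0,"ay": 0,"az": 0},{"x": 11,"y": 25,"z": 90,"ax": 0,"ay": 0,"az": 0},{"x": 15,"y": 31,"z": 90,"ax": 0,"ay": 0,"az": 0},{"x": 19,"y": 36,"z": 90,"ax": 0,"ay": 0,"az": 0},{"x": 19,"y": 36,"z": 90,"ax": 0,"ay": 0,"az": 0}]}}

```text
time_s: 6.83
tcp_pos: [552.6, -258.2, 197.6]
tool_rot: [-3.141, 0.004, -3.141]
wrist_force: [1.1, -0.3, 1.7]
finger_gap: 0.3
```

Run:
```python
from h import *
snap('top','t3',(320,140,560,300),3.3)
```

```text
(no output)
```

View pics/t3.png

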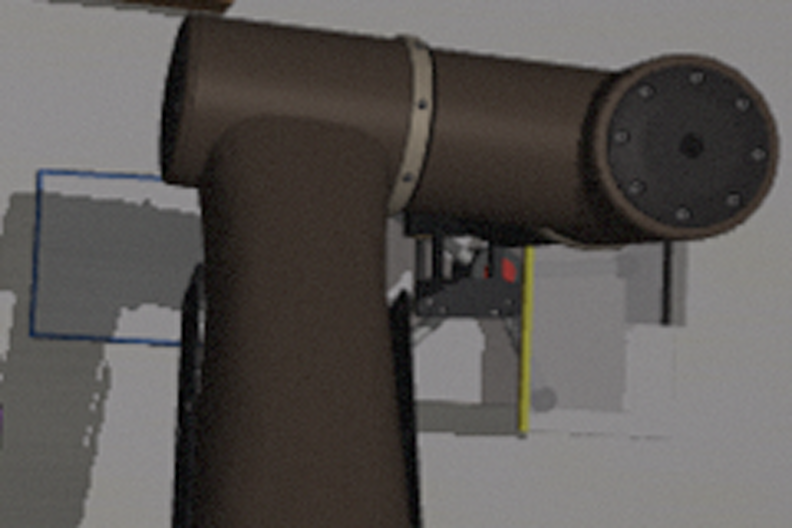

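{"op": "apply_moves", "data": {"moves": [{"x": 2,"y": 2,"z": 0,"ax": 0,"ay": 0,"az": 0},{"x": 4,"y": 4,"z": 0,"ax": 0,"ay": 0,"az": 0},{"x": 4,"y": 4,"z": 0,"ax": 0,"ay": 0,"az": 0}]}}

```text
time_s: 7.13
tcp_pos: [548.5, -254.7, 195.5]
tool_rot: [-3.141, 0.002, 3.141]
wrist_force: [3.9, -1.3, 3.3]
finger_gap: 0.8
```

Run:
```python
from h import *
snap('top','t4',(320,140,560,300),3.3)
im=cv2.imread('pics/t4.png');im0=cv2.imread('pics/t3.png')
for m in(im0,im):
    g=m[230:330,10:80].astype(int); b=(g[:,:,0]-g[:,:,2]).mean(0); print(10+b.argmax(), b.max())
print(p2w('top',320+25/3.3,140+250/3.3,16))
```

```text
34 22.85
31 22.8
[510.86618958  66.57671486  16.        ]
```

{"op": "apply_moves", "data": {"moves": [{"x": 0,"y": 0,"z": -40,"ax": 0,"ay": 0,"az": 0},{"x": 0,"y": 0,"z": -80,"ax": 0,"ay": 0,"az": 0},{"x": -63,"y": 488,"z": -60,"ax": 0,"ay": 0,"az": 0},{"x": -63,"y": 488,"z": -60,"ax": 0,"ay": 0,"az": 0},{"x": -63,"y": 488,"z": -60,"ax": 0,"ay": 0,"az": 0},{"x": -63,"y": 488,"z": -60,"ax": 0,"ay": 0,"az": 0},{"x": -63,"y": 488,"z": -60,"ax": 0,"ay": 0,"az": 0},{"x": -63,"y": 488,"z": -60,"ax": 0,"ay": 0,"az": 0},{"x": -63,"y": 488,"z": -60,"ax": 0,"ay": 0,"az": 0},{"x": -63,"y": 488,"z": -60,"ax": 0,"ay": 0,"az": 0},{"x": -63,"y": 488,"z": -60,"ax": 0,"ay": 0,"az": 0},{"x": -63,"y": 488,"z": -60,"ax": 0,"ay": 0,"az": 0},{"x": -63,"y": 488,"z": -60,"ax": 0,"ay": 0,"az": 0},{"x": -63,"y": 488,"z": -60,"ax": 0,"ay": 0,"az": 0},{"x": -63,"y": 488,"z": -60,"ax": 0,"ay": 0,"az": 0},{"x": -63,"y": 488,"z": -60,"ax": 0,"ay": 0,"az": 0}], "gripper": 0}}

```text
time_s: 8.52
tcp_pos: [609.8, 234.9, 252.4]
tool_rot: [-3.14, -0.004, -3.139]
wrist_force: [-0.2, -0.6, -0.5]
finger_gap: 87.9
```

Run:
```python
from h import *
print(r.get_obs()['tcp_pos'])
snap('wrist','w1');snap('top','t5')
```

```text
[609.75892513 234.94259156 252.36667885]
```

View pics/w1.png

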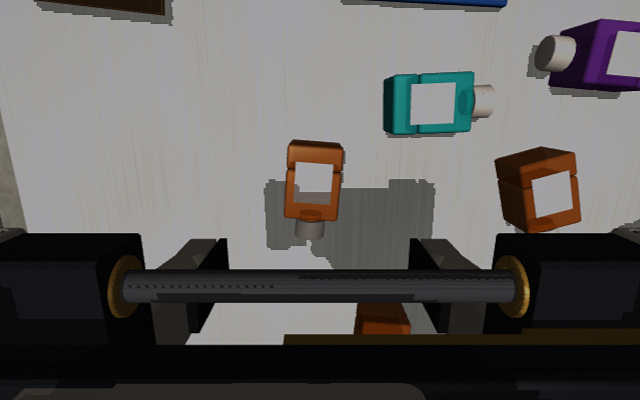

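View pics/t5.png

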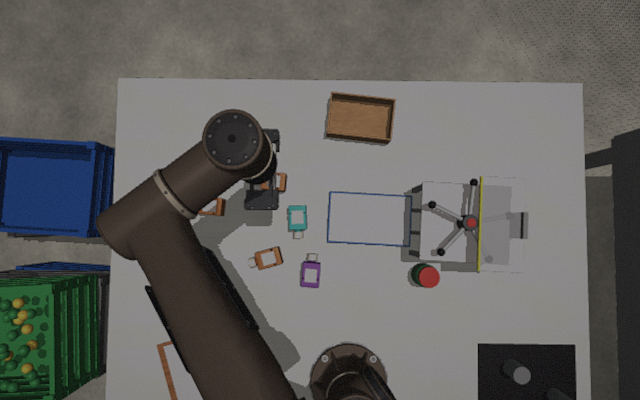

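Run:
```python
from h import *
for z,L in((54,[(296,163),(334,164),(331,203),(293,201)]),(27,[(296,230),(324,232)]),(54,[(289,146),(342,148)]),(54,[(285,218),(339,221)]),(54,[(497,165),(556,147),(581,214),(530,232)])):
  for u,v in L: print(z,(u,v),p2w('wrist',u,v,z).round(1))
for u,v in((330,192),(327,242),(411,246)):print(p2w('top',u,v,16).round(1))
```

```text
54 (296, 163) [630.1 214.7  54. ]
54 (334, 164) [593.6 215.7  54. ]
54 (331, 203) [596.1 254.6  54. ]
54 (293, 201) [633.7 252.5  54. ]
27 (296, 230) [633.  292.6  27. ]
27 (324, 232) [602.4 295.   27. ]
54 (289, 146) [636.5 198.4  54. ]
54 (342, 148) [586.2 200.4  54. ]
54 (285, 218) [642.1 270.1  54. ]
54 (339, 221) [587.9 273.3  54. ]
54 (497, 165) [436.6 216.8  54. ]
54 (556, 147) [382.7 199.5  54. ]
54 (581, 214) [345.7 266.3  54. ]
54 (530, 232) [393.9 285.3  54. ]
[585.3  59.7  16. ]
[429.3  67.6  16. ]
[ 419.8 -193.6   16. ]
```

```bash
cat >> h.py <<'E'
from scipy.spatial.transform import Rotation as Rn
def Rt(psi,a):
    p=np.radians(psi); y=np.array([np.cos(p),np.sin(p),0]); z=np.array([0,0,-1.]); x=np.cross(y,z)
    return np.c_[x,y,z]@Rn.from_euler('x',a,degrees=True).as_matrix()
def row(G,psi,a,back=0,T=None):
    """row to bring grasp point (3 ahead of TCP) to G minus back along tool z"""
    T=T_tool() if T is None else T
    R1=Rt(psi,a); p=np.array(G,float)-R1[:,2]*(3+back)
    d=T[:3,:3].T@(p-T[:3,3]); w=Rn.from_matrix(T[:3,:3].T@R1).as_rotvec(degrees=True)
    return dict(zip(('x','y','z','ax','ay','az'),[round(float(v),1) for v in (*d,*w)]))
E
python3 - <<'E'
from h import *
G=[614.6,254,27]
for b in(110,0):print(row(G,86.5,45,b))
E
```

```text
{'x': -9.7, 'y': 101.1, 'z': 146.4, 'ax': 44.9, 'ay': 1.2, 'az': 3.4}
{'x': -5.1, 'y': 23.5, 'z': 224.3, 'ax': 44.9, 'ay': 1.2, 'az': 3.4}
```

{"op": "apply_moves", "data": {"moves": [{"x": -10,"y": 30,"z": 20,"ax": 7,"ay": 0.2,"az": 0.5},{"x": -10,"y": 60,"z": 40,"ax": 14,"ay": 0.4,"az": 1},{"x": -10,"y": 90,"z": 60,"ax": 21,"ay": 0.6,"az": 1.5},{"x": -10,"y": 101,"z": 90,"ax": 28,"ay": 0.8,"az": 2},{"x": -10,"y": 101,"z": 120,"ax": 35,"ay": 1,"az": 2.7},{"x": -10,"y": 101,"z": 146,"ax": 42,"ay": 1.2,"az": 3.2},{"x": -10,"y": 101,"z": 146,"ax": 44.9,"ay": 1.2,"az": 3.4},{"x": -10,"y": 101,"z": 146,"ax": 44.9,"ay": 1.2,"az": 3.4},{"x": -10,"y": 101,"z": 146,"ax": 44.9,"ay": 1.2,"az": 3.4}]}}

```text
time_s: 9.37
tcp_pos: [621.2, 333.5, 107.3]
tool_rot: [-2.357, 0.002, 3.08]
wrist_force: [0.0, -0.1, 0.9]
finger_gap: 87.9
```

Run:
```python
from h import *
G=[614.6,254,27]
print(r.get_obs()['joint_positions'].round(2))
for b in(60,0):print(row(G,86.5,45,b))
snap('wrist','w2');snap('scene','s2')
```

```text
[ 0.95  0.83  0.13  0.38 -1.57 -1.16]
{'x': 1.8, 'y': 0.3, 'z': 50.2, 'ax': 0.0, 'ay': 0.0, 'az': -0.1}
{'x': 1.8, 'y': 0.3, 'z': 110.2, 'ax': 0.0, 'ay': 0.0, 'az': -0.1}
```

View pics/w2.png

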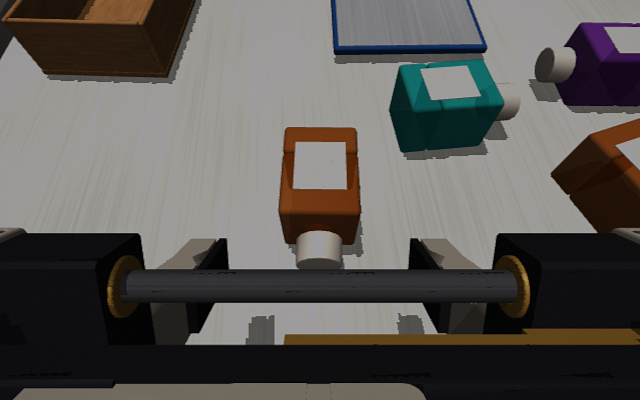

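View pics/s2.png

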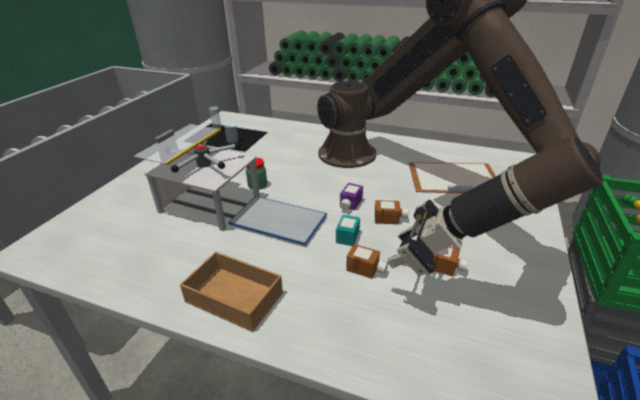

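{"op": "apply_moves", "data": {"moves": [{"x": 1.5,"y": 0,"z": 30,"ax": 0,"ay": 0,"az": 0},{"x": 1.5,"y": 0,"z": 60,"ax": 0,"ay": 0,"az": 0},{"x": 1.5,"y": 0,"z": 85,"ax": 0,"ay": 0,"az": 0},{"x": 1.5,"y": 0,"z": 103,"ax": 0,"ay": 0,"az": 0},{"x": 1.5,"y": 0,"z": 110,"ax": 0,"ay": 0,"az": 0},{"x": 1.5,"y": 0,"z": 110,"ax": 0,"ay": 0,"az": 0},{"x": 1.5,"y": 0,"z": 110,"ax": 0,"ay": 0,"az": 0}]}}

```text
time_s: 10.05
tcp_pos: [616.3, 257.4, 33.5]
tool_rot: [-2.362, 0.006, 3.079]
wrist_force: [0.8, -0.2, 0.6]
finger_gap: 87.7
```

{"op": "apply_moves", "data": {"moves": [{"x": 0,"y": 0,"z": 0,"ax": 0,"ay": 0,"az": 0},{"x": 0,"y": 0,"z": 0,"ax": 0,"ay": 0,"az": 0},{"x": 0,"y": 0,"z": 0,"ax": 0,"ay": 0,"az": 0},{"x": 0,"y": 0,"z": 0,"ax": 0,"ay": 0,"az": 0},{"x": 0,"y": 0,"z": 0,"ax": 0,"ay": 0,"az": 0},{"x": 0,"y": 0,"z": 0,"ax": 0,"ay": 0,"az": 0},{"x": 0,"y": 0,"z": 0,"ax": 0,"ay": 0,"az": 0},{"x": 0,"y": 0,"z": 0,"ax": 0,"ay": 0,"az": 0}], "gripper": 255, "newtons": 40}}

```text
time_s: 10.72
tcp_pos: [615.0, 257.1, 30.6]
tool_rot: [-2.358, 0.003, 3.08]
wrist_force: [-0.7, 1.5, 0.3]
finger_gap: 53.9
```

Run:
```python
from h import *
print(r.get_obs()['tcp_pos'])
print('lift',row([614.6,254,200],86.5,45)); print('mid',row([580,150,230],87.5,0)); print('over',row([506,14,160],87.5,-45))
```

```text
[615.01499755 257.11041816  30.58314654]
lift {'x': -0.3, 'y': -121.8, 'z': -120.8, 'ax': 0.1, 'ay': 0.1, 'az': -0.1}
mid {'x': 27.7, 'y': -220.2, 'z': -66.4, 'ax': -44.9, 'ay': -0.2, 'az': -1.0}
over {'x': 93.5, 'y': -271.2, 'z': 84.1, 'ax': -89.9, 'ay': 0.2, 'az': -1.1}
```

{"op": "apply_moves", "data": {"moves": [{"x": 0,"y": -20,"z": -20,"ax": 0,"ay": 0,"az": 0},{"x": 0,"y": -45,"z": -45,"ax": 0,"ay": 0,"az": 0},{"x": 0,"y": -70,"z": -70,"ax": 0,"ay": 0,"az": 0},{"x": 0,"y": -95,"z": -95,"ax": 0,"ay": 0,"az": 0},{"x": 0,"y": -120,"z": -120,"ax": 0,"ay": 0,"az": 0},{"x": 4,"y": -134,"z": -113,"ax": -6.4,"ay": 0,"az": -0.1},{"x": 8,"y": -148,"z": -106,"ax": -12.8,"ay": 0,"az": -0.3},{"x": 12,"y": -162,"z": -98,"ax": -19.2,"ay": 0,"az": -0.4},{"x": 16,"y": -176,"z": -90,"ax": -25.6,"ay": -0.1,"az": -0.6},{"x": 20,"y": -190,"z": -82,"ax": -32,"ay": -0.1,"az": -0.7},{"x": 24,"y": -205,"z": -74,"ax": -38.4,"ay": -0.1,"az": -0.9},{"x": 28,"y": -220,"z": -66,"ax": -44.9,"ay": -0.2,"az": -1},{"x": 28,"y": -220,"z": -66,"ax": -44.9,"ay": -0.2,"az": -1}]}}

```text
time_s: 11.8
tcp_pos: [579.1, 145.6, 235.9]
tool_rot: [3.132, 0.004, 3.092]
wrist_force: [-0.3, 0.7, -2.0]
finger_gap: 53.4
```

Run:
```python
from h import *
print(r.get_obs()['joint_positions'].round(2))
print('over',row([506,14,160],87.5,-45));print('q',row([543,80,200],87.5,-22.5))
```

```text
[ 0.57  0.24 -0.19 -0.01 -1.14 -0.62]
over {'x': 66.8, 'y': -137.8, 'z': 72.3, 'ax': -44.5, 'ay': 0.3, 'az': -0.2}
q {'x': 32.9, 'y': -68.7, 'z': 32.4, 'ax': -22.0, 'ay': 0.3, 'az': -0.3}
```

{"op": "apply_moves", "data": {"moves": [{"x": 9,"y": -19,"z": 8,"ax": -6.5,"ay": 0,"az": 0},{"x": 18,"y": -38,"z": 16,"ax": -13,"ay": 0,"az": 0},{"x": 27,"y": -56,"z": 25,"ax": -19.5,"ay": 0,"az": 0},{"x": 38,"y": -77,"z": 35,"ax": -26,"ay": 0,"az": 0},{"x": 48,"y": -98,"z": 47,"ax": -32,"ay": 0,"az": -0.1},{"x": 58,"y": -119,"z": 59,"ax": -38,"ay": 0.2,"az": -0.2},{"x": 67,"y": -138,"z": 72,"ax": -44.5,"ay": 0.3,"az": -0.2},{"x": 67,"y": -138,"z": 72,"ax": -44.5,"ay": 0.3,"az": -0.2},{"x": 67,"y": -138,"z": 72,"ax": -44.5,"ay": 0.3,"az": -0.2},{"x": 67,"y": -138,"z": 72,"ax": -44.5,"ay": 0.3,"az": -0.2}]}}

```text
time_s: 12.63
tcp_pos: [506.6, 13.6, 159.8]
tool_rot: [2.366, -0.006, 3.1]
wrist_force: [0.3, 0.1, -1.5]
finger_gap: 54.0
```

Run:
```python
from h import *
print(r.get_obs()['joint_positions'].round(2))
print('down',row([506,14,75],87.5,-45))
snap('scene','s3',(180,60,500,300),2.4)
```

```text
[-0.2   0.34 -0.18 -0.8  -1.31  0.48]
down {'x': 0.2, 'y': -59.1, 'z': 57.8, 'ax': -0.6, 'ay': -0.3, 'az': -0.2}
```

View pics/s3.png

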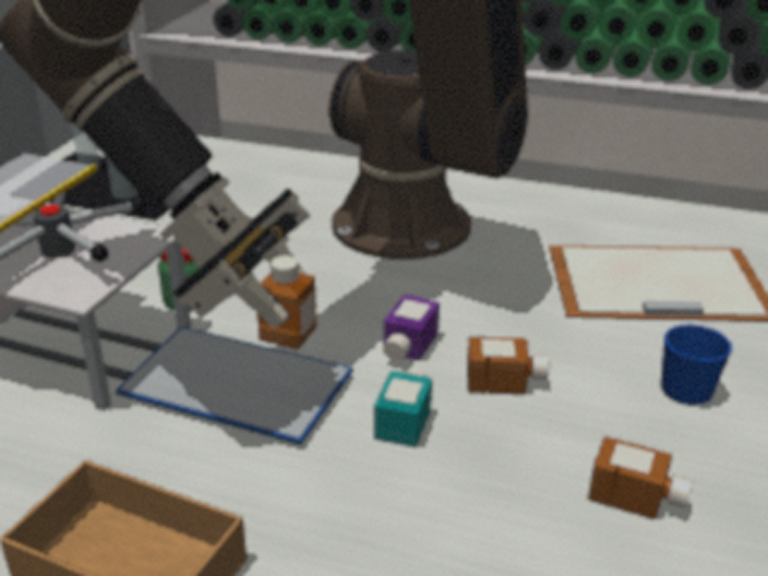

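{"op": "apply_moves", "data": {"moves": [{"x": 0,"y": -5,"z": 18,"ax": -0.6,"ay": -0.3,"az": -0.2},{"x": 0,"y": -25,"z": 38,"ax": -0.6,"ay": -0.3,"az": -0.2},{"x": 0,"y": -40,"z": 53,"ax": -0.6,"ay": -0.3,"az": -0.2},{"x": 0,"y": -48,"z": 61,"ax": -0.6,"ay": -0.3,"az": -0.2},{"x": 0,"y": -50,"z": 63,"ax": -0.6,"ay": -0.3,"az": -0.2},{"x": 0,"y": -50,"z": 63,"ax": -0.6,"ay": -0.3,"az": -0.2}]}}

```text
time_s: 13.18
tcp_pos: [506.7, 24.6, 80.9]
tool_rot: [2.355, 0.002, 3.104]
wrist_force: [0.8, -0.5, -1.1]
finger_gap: 53.7
```

Run:
```python
from h import *
print(r.get_obs()['tcp_pos'],T_tool()[:3,2])
snap('scene','s4',(180,100,380,250),4)
```

```text
[506.74241002  24.56259869  80.91007521] [ 0.0283432   0.70741875 -0.70622615]
```

View pics/s4.png

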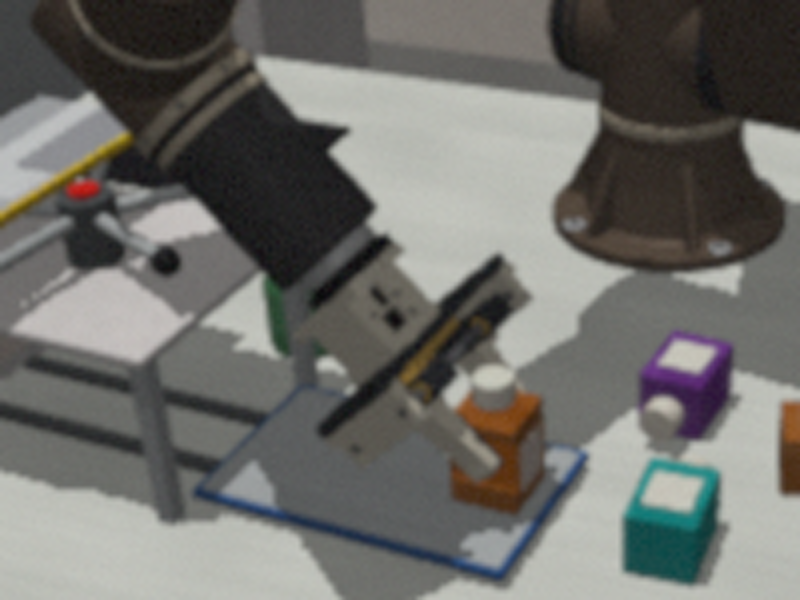

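{"op": "apply_moves", "data": {"moves": [{"x": 0,"y": -1.4,"z": 1.4,"ax": 0,"ay": 0,"az": 0},{"x": 0,"y": -2.8,"z": 2.8,"ax": 0,"ay": 0,"az": 0},{"x": 0,"y": -2.8,"z": 2.8,"ax": 0,"ay": 0,"az": 0},{"x": 0,"y": -2.8,"z": 2.8,"ax": 0,"ay": 0,"az": 0}]}}

```text
time_s: 13.57
tcp_pos: [506.9, 23.1, 77.2]
tool_rot: [2.355, 0.004, 3.101]
wrist_force: [1.0, 0.2, -1.7]
finger_gap: 54.1
```

{"op": "apply_moves", "data": {"moves": [{"x": 0,"y": -0.7,"z": 0.7,"ax": 0,"ay": 0,"az": 0},{"x": 0,"y": -1.4,"z": 1.4,"ax": 0,"ay": 0,"az": 0},{"x": 0,"y": -1.4,"z": 1.4,"ax": 0,"ay": 0,"az": 0},{"x": 0,"y": -1.4,"z": 1.4,"ax": 0,"ay": 0,"az": 0}]}}

```text
time_s: 13.9
tcp_pos: [506.7, 23.1, 74.7]
tool_rot: [2.355, 0.002, 3.101]
wrist_force: [0.6, -0.4, -1.2]
finger_gap: 53.9
```

Run:
```python
from h import *
o=r.get_obs();print(o['tcp_pos'],o['wrist_force'])
snap('scene','s5',(260,160,360,250),7)
```

```text
[506.65834527  23.13799457  74.66541313] [ 0.61741919 -0.3659892  -1.17427674]
```

View pics/s5.png

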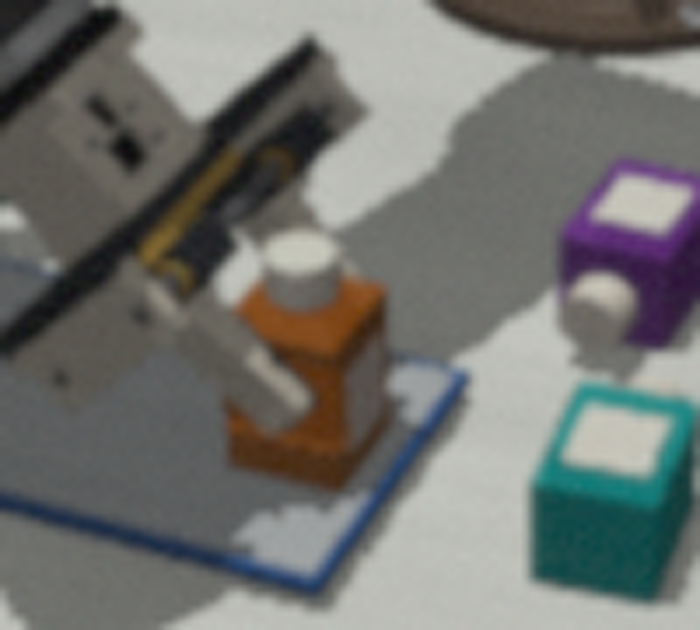

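Run:
```python
from h import *
for z in (10,16,20,25): print(z,p2w('scene',260+342/7,160+487/7,z).round(1), p2w('scene',260+385/7,160+415/7,z).round(1))
# deck corner for calib
print(p2w('scene',260+318/7,160+585/7,16).round(1),'expected deck corner approx 585,60 +-')
print(p2w('scene',260+465/7,160+375/7,16).round(1),'expected 429,67')
```

```text
10 [522.1  48.7  10. ] [468.7  47.3  10. ]
16 [529.1  51.8  16. ] [476.2  50.3  16. ]
20 [533.8  53.8  20. ] [481.2  52.4  20. ]
25 [539.6  56.3  25. ] [487.4  54.9  25. ]
[590.8  66.5  16. ] expected deck corner approx 585,60 +-
[436.9  72.9  16. ] expected 429,67
```

{"op": "apply_moves", "data": {"moves": [{"x": 0,"y": -0.7,"z": 0.7,"ax": 0,"ay": 0,"az": 0},{"x": 0,"y": -1.4,"z": 1.4,"ax": 0,"ay": 0,"az": 0},{"x": 0,"y": -2.1,"z": 2.1,"ax": 0,"ay": 0,"az": 0},{"x": 0,"y": -2.1,"z": 2.1,"ax": 0,"ay": 0,"az": 0}]}}

```text
time_s: 14.28
tcp_pos: [506.8, 23.2, 73.1]
tool_rot: [2.354, 0.003, 3.102]
wrist_force: [-1.6, -2.2, 10.0]
finger_gap: 53.6
```

{"op": "apply_moves", "data": {"moves": [{"x": 0,"y": -0.7,"z": 0.7,"ax": 0,"ay": 0,"az": 0},{"x": 0,"y": -1.4,"z": 1.4,"ax": 0,"ay": 0,"az": 0},{"x": 0,"y": -1.4,"z": 1.4,"ax": 0,"ay": 0,"az": 0}]}}

```text
time_s: 14.53
tcp_pos: [506.9, 23.5, 72.7]
tool_rot: [2.352, 0.005, 3.103]
wrist_force: [-3.8, -3.6, 23.9]
finger_gap: 54.0
```

{"op": "apply_moves", "data": {"moves": [{"x": 0,"y": 1.4,"z": -1.4,"ax": 0,"ay": 0,"az": 0},{"x": 0,"y": 1.4,"z": -1.4,"ax": 0,"ay": 0,"az": 0}]}}

```text
time_s: 14.7
tcp_pos: [507.2, 23.0, 72.7]
tool_rot: [2.354, 0.004, 3.101]
wrist_force: [-0.6, -2.8, 9.5]
finger_gap: 53.6
```

{"op": "apply_moves", "data": {"moves": [{"x": 0,"y": 0,"z": 0,"ax": 0,"ay": 0,"az": 0},{"x": 0,"y": 0,"z": 0,"ax": 0,"ay": 0,"az": 0},{"x": 0,"y": 0,"z": 0,"ax": 0,"ay": 0,"az": 0},{"x": 0,"y": 0,"z": 0,"ax": 0,"ay": 0,"az": 0},{"x": 0,"y": 0,"z": -20,"ax": 0,"ay": 0,"az": 0},{"x": 0,"y": 0,"z": -50,"ax": 0,"ay": 0,"az": 0},{"x": 0,"y": 0,"z": -90,"ax": 0,"ay": 0,"az": 0},{"x": 0,"y": 0,"z": -120,"ax": 0,"ay": 0,"az": 0},{"x": 0,"y": 0,"z": -120,"ax": 0,"ay": 0,"az": 0}], "gripper": 0}}

```text
time_s: 15.45
tcp_pos: [504.8, -65.9, 160.0]
tool_rot: [2.359, 0.009, 3.1]
wrist_force: [1.0, -0.3, 0.0]
finger_gap: 87.8
```

Run:
```python
from h import *
snap('scene','s6',(180,100,380,250),4)
print(row([506,25,160],87.5,0))
print(row([506,25,59],87.5,0))
```

```text
{'x': 1.9, 'y': 66.2, 'z': 59.4, 'ax': 45.0, 'ay': 0.3, 'az': 0.2}
{'x': 2.6, 'y': -5.2, 'z': 130.8, 'ax': 45.0, 'ay': 0.3, 'az': 0.2}
```

View pics/s6.png

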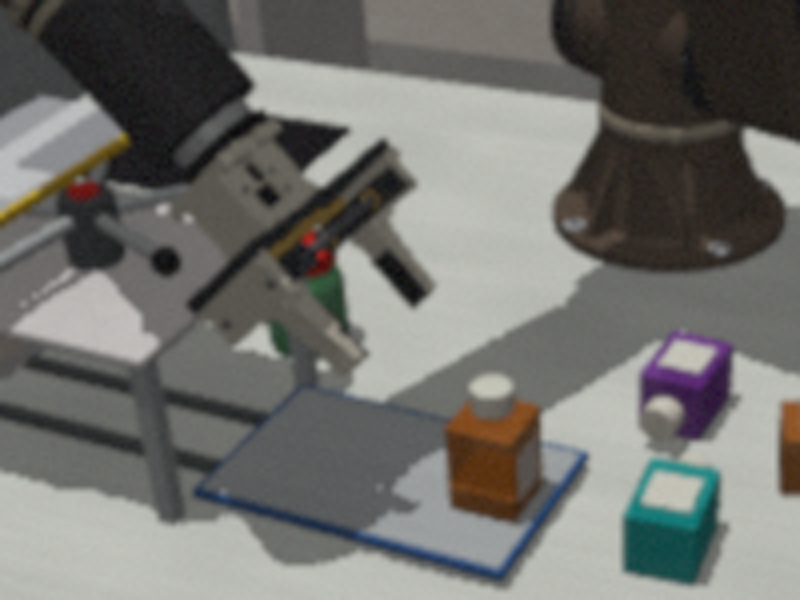

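Run:
```python
from h import *
print(row([506.5,25,180],87.5,0))
```

```text
{'x': 1.3, 'y': 80.3, 'z': 45.3, 'ax': 45.0, 'ay': 0.3, 'az': 0.2}
```

{"op": "apply_moves", "data": {"moves": [{"x": 0,"y": 15,"z": -10,"ax": 6.5,"ay": 0,"az": 0},{"x": 0,"y": 30,"z": -5,"ax": 13,"ay": 0,"az": 0},{"x": 0,"y": 45,"z": 5,"ax": 19.5,"ay": 0,"az": 0},{"x": 1,"y": 60,"z": 15,"ax": 26,"ay": 0.1,"az": 0.1},{"x": 1,"y": 75,"z": 28,"ax": 32.5,"ay": 0.2,"az": 0.1},{"x": 1,"y": 80,"z": 40,"ax": 39,"ay": 0.3,"az": 0.2},{"x": 1,"y": 80,"z": 45,"ax": 45,"ay": 0.3,"az": 0.2},{"x": 1,"y": 80,"z": 45,"ax": 45,"ay": 0.3,"az": 0.2},{"x": 1,"y": 80,"z": 45,"ax": 45,"ay": 0.3,"az": 0.2}]}}

```text
time_s: 16.25
tcp_pos: [504.0, 28.9, 179.9]
tool_rot: [3.14, -0.006, 3.106]
wrist_force: [0.2, 0.1, -1.4]
finger_gap: 87.5
```

Run:
```python
from h import *
print(row([506.5,25,77],87.5,0))
snap('wrist','w3')
```

```text
{'x': -3.3, 'y': -4.0, 'z': 99.9, 'ax': 0.1, 'ay': -0.4, 'az': 0.4}
```

View pics/w3.png

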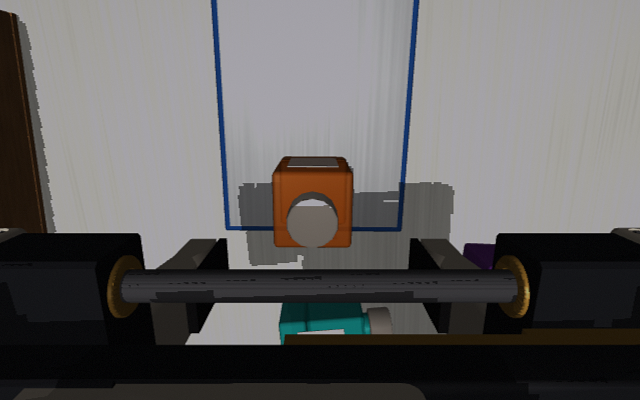

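Run:
```python
from h import *
c=p2w('wrist',312.5,220,116);print(c, p2w('wrist',312.5,202,90),p2w('wrist',312,248,90))
print(row([c[0],c[1],77],87.5,0))
```

```text
[506.55130331  22.74681216 116.        ] [506.61007661  18.77971849  90.        ] [508.37941389  51.81604622  90.        ]
{'x': -2.9, 'y': -5.3, 'z': 100.2, 'ax': 0.1, 'ay': -0.3, 'az': 0.3}
```

Consistent with (506.5, 24). Descend, grip, lift slightly, and move to y = -112.

{"op": "apply_moves", "data": {"moves": [{"x": -3,"y": -5,"z": 35,"ax": 0,"ay": -0.3,"az": 0.3},{"x": -3,"y": -5,"z": 70,"ax": 0,"ay": -0.3,"az": 0.3},{"x": -3,"y": -5,"z": 92,"ax": 0,"ay": -0.3,"az": 0.3},{"x": -3,"y": -5,"z": 99,"ax": 0,"ay": -0.3,"az": 0.3},{"x": -3,"y": -5,"z": 99,"ax": 0,"ay": -0.3,"az": 0.3}]}}

```text
time_s: 16.72
tcp_pos: [506.9, 19.9, 80.5]
tool_rot: [3.141, -0.002, 3.092]
wrist_force: [0.1, -0.7, -0.3]
finger_gap: 87.6
```

{"op": "apply_moves", "data": {"moves": [{"x": 0,"y": 0,"z": 0,"ax": 0,"ay": 0,"az": 0},{"x": 0,"y": 0,"z": 0,"ax": 0,"ay": 0,"az": 0},{"x": 0,"y": 0,"z": 0,"ax": 0,"ay": 0,"az": 0},{"x": 0,"y": 0,"z": 0,"ax": 0,"ay": 0,"az": 0},{"x": 0,"y": 0,"z": 0,"ax": 0,"ay": 0,"az": 0},{"x": 0,"y": 0,"z": 0,"ax": 0,"ay": 0,"az": 0}], "gripper": 255, "newtons": 40}}

```text
time_s: 17.22
tcp_pos: [508.2, 21.9, 83.0]
tool_rot: [3.139, 0.003, 3.095]
wrist_force: [-0.9, 1.1, 6.5]
finger_gap: 53.6
```

Run:
```python
from h import *
o=r.get_obs();print(o['tcp_pos'],o['wrist_force'],o['finger_gap'])
z=o['tcp_pos'][2]-3
print(row([500.5,-112,z+10],87.5,0))
```

```text
[508.20300614  21.87136044  82.9874426 ] [-0.94329595  1.13821303  6.48190757] 53.62022471251761
{'x': 1.4, 'y': -134.1, 'z': -10.3, 'ax': 0.1, 'ay': 0.2, 'az': -0.2}
```

{"op": "apply_moves", "data": {"moves": [{"x": 0,"y": 0,"z": -6,"ax": 0,"ay": 0,"az": 0},{"x": 0,"y": 0,"z": -12,"ax": 0,"ay": 0,"az": 0},{"x": 0,"y": -20,"z": -12,"ax": 0,"ay": 0,"az": 0},{"x": 0,"y": -45,"z": -12,"ax": 0,"ay": 0,"az": 0},{"x": 0,"y": -75,"z": -12,"ax": 0,"ay": 0,"az": 0},{"x": 1,"y": -105,"z": -12,"ax": 0,"ay": 0.2,"az": 0},{"x": 1,"y": -125,"z": -12,"ax": 0,"ay": 0.2,"az": 0},{"x": 1,"y": -134,"z": -12,"ax": 0,"ay": 0.2,"az": 0},{"x": 1,"y": -134,"z": -12,"ax": 0,"ay": 0.2,"az": 0},{"x": 1,"y": -134,"z": -6,"ax": 0,"ay": 0.2,"az": 0},{"x": 1,"y": -134,"z": -2,"ax": 0,"ay": 0.2,"az": 0},{"x": 1,"y": -134,"z": -2,"ax": 0,"ay": 0.2,"az": 0}]}}

```text
time_s: 18.22
tcp_pos: [500.6, -111.3, 83.3]
tool_rot: [3.14, -0.003, 3.096]
wrist_force: [0.3, -0.9, -2.2]
finger_gap: 53.8
```

Run:
```python
from h import *
o=r.get_obs();print(o['tcp_pos'],o['wrist_force'],o['finger_gap'])
snap('scene','s7',(180,100,380,250),4)
```

```text
[ 500.56801751 -111.32588133   83.32919923] [ 0.29134613 -0.94038332 -2.19583988] 53.810556388435266
```

View pics/s7.png

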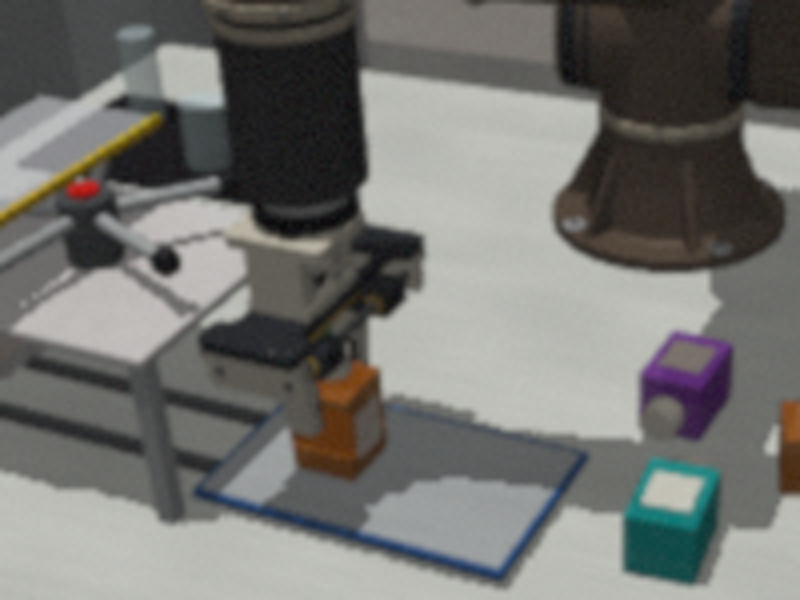

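{"op": "apply_moves", "data": {"moves": [{"x": 0,"y": 0,"z": 1,"ax": 0,"ay": 0,"az": 0},{"x": 0,"y": 0,"z": 2,"ax": 0,"ay": 0,"az": 0},{"x": 0,"y": 0,"z": 2,"ax": 0,"ay": 0,"az": 0}]}}

```text
time_s: 18.52
tcp_pos: [500.8, -111.5, 83.0]
tool_rot: [3.14, -0.002, 3.096]
wrist_force: [-3.9, 1.9, 9.6]
finger_gap: 53.8
```

{"op": "apply_moves", "data": {"moves": [{"x": 0,"y": 0,"z": 0.5,"ax": 0,"ay": 0,"az": 0},{"x": 0,"y": 0,"z": 1,"ax": 0,"ay": 0,"az": 0},{"x": 0,"y": 0,"z": 1,"ax": 0,"ay": 0,"az": 0}]}}

```text
time_s: 18.77
tcp_pos: [500.8, -111.5, 83.0]
tool_rot: [3.14, -0.001, 3.096]
wrist_force: [-8.0, 4.8, 20.1]
finger_gap: 53.7
```

Contact. Relax 1.5 mm, release, rise, and go over bottle C for a look on the way.

{"op": "apply_moves", "data": {"moves": [{"x": 0,"y": 0,"z": -1.5,"ax": 0,"ay": 0,"az": 0},{"x": 0,"y": 0,"z": -2,"ax": 0,"ay": 0,"az": 0}]}}

```text
time_s: 18.93
tcp_pos: [501.0, -111.6, 83.6]
tool_rot: [3.14, -0.001, 3.095]
wrist_force: [-0.0, 0.2, -1.4]
finger_gap: 53.7
```

{"op": "apply_moves", "data": {"moves": [{"x": 0,"y": 0,"z": 0,"ax": 0,"ay": 0,"az": 0},{"x": 0,"y": 0,"z": 0,"ax": 0,"ay": 0,"az": 0},{"x": 0,"y": 0,"z": 0,"ax": 0,"ay": 0,"az": 0},{"x": 0,"y": 0,"z": 0,"ax": 0,"ay": 0,"az": 0},{"x": 0,"y": 0,"z": -35,"ax": 0,"ay": 0,"az": 0},{"x": 0,"y": 0,"z": -70,"ax": 0,"ay": 0,"az": 0},{"x": 0,"y": 0,"z": -105,"ax": 0,"ay": 0,"az": 0},{"x": 0,"y": 0,"z": -140,"ax": 0,"ay": 0,"az": 0},{"x": 0,"y": 0,"z": -160,"ax": 0,"ay": 0,"az": 0},{"x": 0,"y": 0,"z": -160,"ax": 0,"ay": 0,"az": 0}], "gripper": 0}}

```text
time_s: 19.77
tcp_pos: [503.4, -112.6, 248.4]
tool_rot: [3.14, 0.007, 3.095]
wrist_force: [0.9, -1.1, -0.4]
finger_gap: 88.0
```

Run:
```python
from h import *
snap('scene','s8',(180,60,500,300),2.4)
print(row([540,425,250],87.5,0))
```

```text
{'x': -12.5, 'y': 538.6, 'z': -6.0, 'ax': 0.1, 'ay': 0.2, 'az': -0.2}
```

View pics/s8.png

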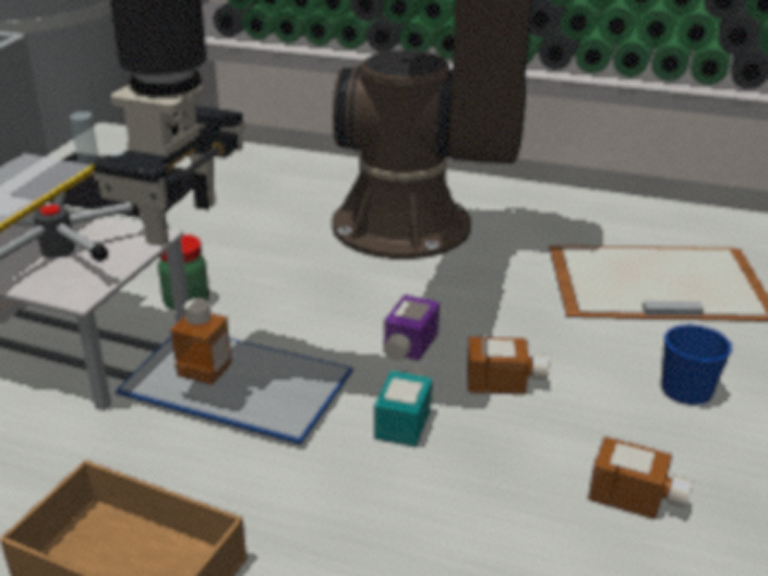

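{"op": "apply_moves", "data": {"moves": [{"x": -12,"y": 538,"z": -6,"ax": 0,"ay": 0,"az": 0},{"x": -12,"y": 538,"z": -6,"ax": 0,"ay": 0,"az": 0},{"x": -12,"y": 538,"z": -6,"ax": 0,"ay": 0,"az": 0},{"x": -12,"y": 538,"z": -6,"ax": 0,"ay": 0,"az": 0},{"x": -12,"y": 538,"z": -6,"ax": 0,"ay": 0,"az": 0},{"x": -12,"y": 538,"z": -6,"ax": 0,"ay": 0,"az": 0},{"x": -12,"y": 538,"z": -6,"ax": 0,"ay": 0,"az": 0},{"x": -12,"y": 538,"z": -6,"ax": 0,"ay": 0,"az": 0},{"x": -12,"y": 538,"z": -6,"ax": 0,"ay": 0,"az": 0},{"x": -12,"y": 538,"z": -6,"ax": 0,"ay": 0,"az": 0},{"x": -12,"y": 538,"z": -6,"ax": 0,"ay": 0,"az": 0},{"x": -12,"y": 538,"z": -6,"ax": 0,"ay": 0,"az": 0},{"x": -12,"y": 538,"z": -6,"ax": 0,"ay": 0,"az": 0},{"x": -12,"y": 538,"z": -6,"ax": 0,"ay": 0,"az": 0},{"x": -12,"y": 538,"z": -6,"ax": 0,"ay": 0,"az": 0},{"x": -12,"y": 538,"z": -6,"ax": 0,"ay": 0,"az": 0},{"x": -12,"y": 538,"z": -6,"ax": 0,"ay": 0,"az": 0}]}}

```text
time_s: 21.23
tcp_pos: [538.1, 423.5, 249.2]
tool_rot: [3.141, -0.003, 3.094]
wrist_force: [-0.5, -0.2, -0.5]
finger_gap: 87.6
```

Run:
```python
from h import *
o=r.get_obs();print(o['tcp_pos'])
snap('wrist','w4')
```

```text
[538.09047189 423.46154889 249.22456441]
```

View pics/w4.png

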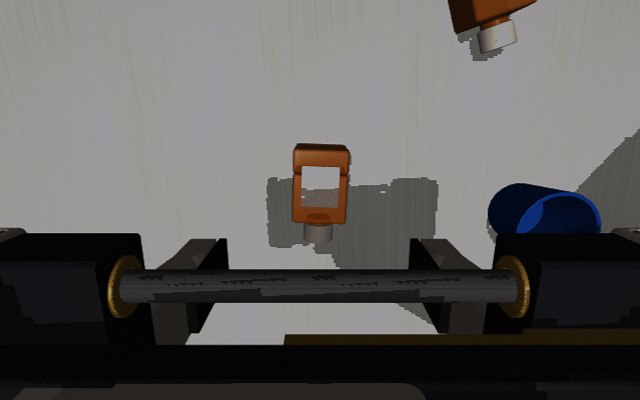

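Run:
```python
from h import *
q=lambda u,v,z:p2w('wrist',u,v,z)
F=(q(294,149,54)+q(349,151,54))/2; K=(q(293,221,54)+q(346,222,54))/2; C=(q(305,234,27)+q(331,235,27))/2
d=K-F; print(F,K,C,np.degrees(np.arctan2(d[1],d[0])),np.linalg.norm(d))
psi=88.; u=np.array([np.cos(np.radians(psi)),np.sin(np.radians(psi)),0])
G=F+57*u; G[2]=27
G0=G.copy();G0[2]=120
print('G',G,row(G0,psi,40),row(G,psi,40))
```

```text
[532.42838339 392.8971051   54.        ] [537.64103568 463.57336558  54.        ] [540.22855411 487.46183663  27.        ] 85.78184817700712 70.86822658099167
G [534.4176547  449.86238224  27.        ] {'x': 4.9, 'y': 28.1, 'z': 127.5, 'ax': 40.1, 'ay': -0.4, 'az': -0.7} {'x': 4.7, 'y': 28.0, 'z': 220.5, 'ax': 40.1, 'ay': -0.4, 'az': -0.7}
```

Run:
```python
from h import *
for z in(140,27):print(row([536.5,449.8,z],86,40))
```

```text
{'x': 2.8, 'y': 28.2, 'z': 107.5, 'ax': 40.1, 'ay': 0.3, 'az': 1.2}
{'x': 2.5, 'y': 28.1, 'z': 220.5, 'ax': 40.1, 'ay': 0.3, 'az': 1.2}
```

{"op": "apply_moves", "data": {"moves": [{"x": 3,"y": 10,"z": 30,"ax": 7,"ay": 0,"az": 0.2},{"x": 3,"y": 20,"z": 60,"ax": 14,"ay": 0,"az": 0.4},{"x": 3,"y": 28,"z": 80,"ax": 21,"ay": 0.1,"az": 0.6},{"x": 3,"y": 28,"z": 95,"ax": 28,"ay": 0.2,"az": 0.8},{"x": 3,"y": 28,"z": 107,"ax": 35,"ay": 0.3,"az": 1},{"x": 3,"y": 28,"z": 107,"ax": 40.1,"ay": 0.3,"az": 1.2},{"x": 3,"y": 28,"z": 107,"ax": 40.1,"ay": 0.3,"az": 1.2},{"x": 3,"y": 28,"z": 130,"ax": 40.1,"ay": 0.3,"az": 1.2},{"x": 3,"y": 28,"z": 160,"ax": 40.1,"ay": 0.3,"az": 1.2},{"x": 3,"y": 28,"z": 190,"ax": 40.1,"ay": 0.3,"az": 1.2},{"x": 3,"y": 28,"z": 210,"ax": 40.1,"ay": 0.3,"az": 1.2},{"x": 3,"y": 28,"z": 219,"ax": 40.1,"ay": 0.3,"az": 1.2},{"x": 3,"y": 28,"z": 219,"ax": 40.1,"ay": 0.3,"az": 1.2},{"x": 3,"y": 28,"z": 219,"ax": 40.1,"ay": 0.3,"az": 1.2}]}}

```text
time_s: 22.45
tcp_pos: [537.0, 452.8, 32.5]
tool_rot: [-2.445, 0.001, 3.073]
wrist_force: [0.3, -0.1, 0.7]
finger_gap: 87.9
```

Run:
```python
from h import *
o=r.get_obs();print(o['tcp_pos'],o['joint_positions'].round(2),row([536.5,449.8,27],86,40))
snap('wrist','w5')
```

```text
[537.00860162 452.76614771  32.53039889] [ 1.1   0.9   0.2   0.25 -1.52 -1.27] {'x': 0.3, 'y': 1.3, 'z': 3.2, 'ax': 0.1, 'ay': 0.1, 'az': 0.0}
```

View pics/w5.png

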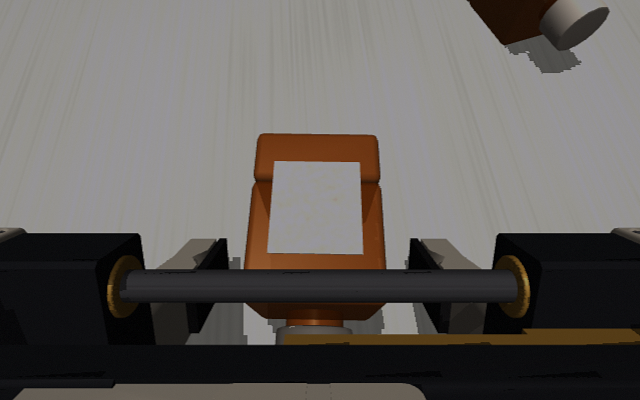

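Well centred. Close.

{"op": "apply_moves", "data": {"moves": [{"x": 0,"y": 1,"z": 2,"ax": 0,"ay": 0,"az": 0},{"x": 0,"y": 1,"z": 2,"ax": 0,"ay": 0,"az": 0},{"x": 0,"y": 1,"z": 2,"ax": 0,"ay": 0,"az": 0},{"x": 0,"y": 1,"z": 2,"ax": 0,"ay": 0,"az": 0},{"x": 0,"y": 1,"z": 2,"ax": 0,"ay": 0,"az": 0},{"x": 0,"y": 1,"z": 2,"ax": 0,"ay": 0,"az": 0},{"x": 0,"y": 1,"z": 2,"ax": 0,"ay": 0,"az": 0}], "gripper": 255, "newtons": 40}}

```text
time_s: 23.08
tcp_pos: [536.3, 452.5, 29.1]
tool_rot: [-2.443, 0.001, 3.074]
wrist_force: [0.4, 0.3, 2.7]
finger_gap: 54.1
```

Run:
```python
from h import *
o=r.get_obs();print(o['tcp_pos'],o['finger_gap'])
print(row([540,440,160],86,40));print(row([590,360,180],87.5,0));print(row([600,300,160],87.5,-50))
```

```text
[536.26411863 452.52626826  29.07687109] 54.13014407840424
{'x': -4.7, 'y': -93.5, 'z': -95.4, 'ax': -0.0, 'ay': 0.1, 'az': 0.1}
{'x': -60.0, 'y': -166.8, 'z': -60.9, 'ax': -40.0, 'ay': -0.4, 'az': -1.3}
{'x': -74.1, 'y': -200.4, 'z': -5.2, 'ax': -90.0, 'ay': 0.2, 'az': -1.5}
```

{"op": "apply_moves", "data": {"moves": [{"x": -1,"y": -20,"z": -20,"ax": 0,"ay": 0,"az": 0},{"x": -2,"y": -45,"z": -45,"ax": 0,"ay": 0,"az": 0},{"x": -3,"y": -70,"z": -70,"ax": 0,"ay": 0,"az": 0},{"x": -5,"y": -94,"z": -95,"ax": 0,"ay": 0,"az": 0},{"x": -14,"y": -106,"z": -90,"ax": -6.5,"ay": 0,"az": -0.2},{"x": -23,"y": -118,"z": -85,"ax": -13,"ay": -0.1,"az": -0.4},{"x": -32,"y": -130,"z": -80,"ax": -19.5,"ay": -0.1,"az": -0.6},{"x": -41,"y": -142,"z": -74,"ax": -26,"ay": -0.2,"az": -0.8},{"x": -50,"y": -154,"z": -68,"ax": -33,"ay": -0.3,"az": -1.1},{"x": -60,"y": -167,"z": -61,"ax": -40,"ay": -0.4,"az": -1.3},{"x": -62,"y": -172,"z": -53,"ax": -47,"ay": -0.3,"az": -1.3},{"x": -64,"y": -177,"z": -45,"ax": -54,"ay": -0.2,"az": -1.4},{"x": -66,"y": -182,"z": -37,"ax": -61,"ay": -0.1,"az": -1.4},{"x": -68,"y": -187,"z": -29,"ax": -68,"ay": 0,"az": -1.4},{"x": -70,"y": -192,"z": -21,"ax": -75,"ay": 0.1,"az": -1.5},{"x": -72,"y": -197,"z": -13,"ax": -82,"ay": 0.1,"az": -1.5},{"x": -74,"y": -200,"z": -5,"ax": -90,"ay": 0.2,"az": -1.5},{"x": -74,"y": -200,"z": -5,"ax": -90,"ay": 0.2,"az": -1.5},{"x": -74,"y": -200,"z": -5,"ax": -90,"ay": 0.2,"az": -1.5},{"x": -74,"y": -200,"z": -5,"ax": -90,"ay": 0.2,"az": -1.5}]}}

```text
time_s: 24.75
tcp_pos: [600.2, 296.6, 160.6]
tool_rot: [2.271, -0.002, 3.095]
wrist_force: [0.1, 0.5, -1.1]
finger_gap: 53.4
```

Run:
```python
from h import *
o=r.get_obs();print(o['tcp_pos'],o['finger_gap'],o['joint_positions'].round(2))
print(row([600,300,61],87.5,-50))
snap('scene','s9',(180,60,500,300),2.4)
```

```text
[600.19838408 296.60897747 160.6072118 ] 53.44925505278034 [ 0.22  0.42 -0.07 -1.   -1.07  0.24]
{'x': 0.2, 'y': -74.0, 'z': 63.8, 'ax': -0.1, 'ay': 0.0, 'az': -0.2}
```

View pics/s9.png

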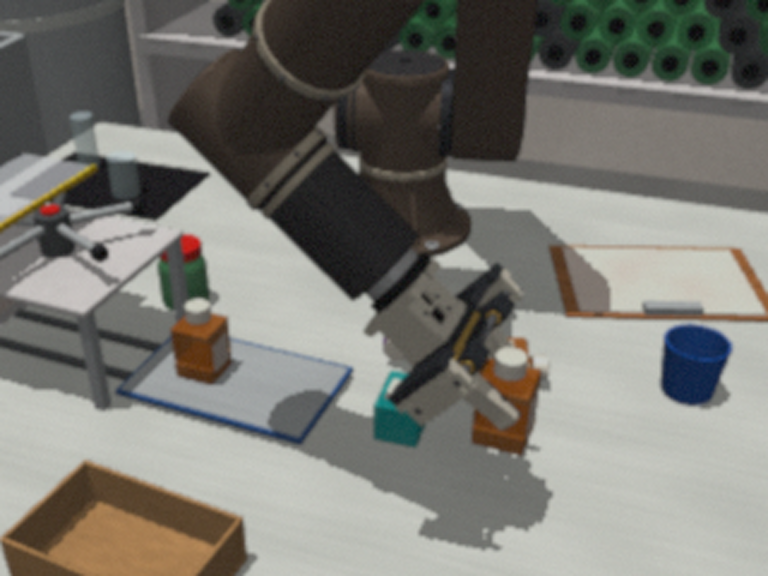

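{"op": "apply_moves", "data": {"moves": [{"x": 0,"y": -20,"z": 17,"ax": 0,"ay": 0,"az": -0.2},{"x": 0,"y": -45,"z": 39,"ax": 0,"ay": 0,"az": -0.2},{"x": 0,"y": -62,"z": 53,"ax": 0,"ay": 0,"az": -0.2},{"x": 0,"y": -71,"z": 61,"ax": 0,"ay": 0,"az": -0.2},{"x": 0,"y": -74,"z": 63.5,"ax": 0,"ay": 0,"az": -0.2},{"x": 0,"y": -74,"z": 63.5,"ax": 0,"ay": 0,"az": -0.2},{"x": 0,"y": -74,"z": 63.5,"ax": 0,"ay": 0,"az": -0.2}]}}

```text
time_s: 25.38
tcp_pos: [600.2, 299.9, 65.3]
tool_rot: [2.269, 0.004, 3.101]
wrist_force: [0.2, -0.4, -1.3]
finger_gap: 53.9
```

{"op": "apply_moves", "data": {"moves": [{"x": 0,"y": -1,"z": 0.8,"ax": 0,"ay": 0,"az": 0},{"x": 0,"y": -2,"z": 1.7,"ax": 0,"ay": 0,"az": 0},{"x": 0,"y": -2,"z": 1.7,"ax": 0,"ay": 0,"az": 0},{"x": 0,"y": -2,"z": 1.7,"ax": 0,"ay": 0,"az": 0}]}}

```text
time_s: 25.72
tcp_pos: [600.0, 298.8, 61.9]
tool_rot: [2.269, 0.003, 3.099]
wrist_force: [0.3, -0.4, -1.3]
finger_gap: 53.8
```

{"op": "apply_moves", "data": {"moves": [{"x": 0,"y": -1,"z": 0.8,"ax": 0,"ay": 0,"az": 0},{"x": 0,"y": -1.5,"z": 1.2,"ax": 0,"ay": 0,"az": 0},{"x": 0,"y": -1.5,"z": 1.2,"ax": 0,"ay": 0,"az": 0}]}}

```text
time_s: 25.97
tcp_pos: [600.2, 298.8, 60.8]
tool_rot: [2.268, 0.003, 3.1]
wrist_force: [-2.0, -3.0, 8.9]
finger_gap: 53.9
```

{"op": "apply_moves", "data": {"moves": [{"x": 0,"y": -1,"z": 0.8,"ax": 0,"ay": 0,"az": 0},{"x": 0,"y": -1,"z": 0.8,"ax": 0,"ay": 0,"az": 0},{"x": 0,"y": -1,"z": 0.8,"ax": 0,"ay": 0,"az": 0}]}}

```text
time_s: 26.22
tcp_pos: [600.3, 298.8, 60.6]
tool_rot: [2.267, 0.004, 3.1]
wrist_force: [-2.8, -4.5, 13.7]
finger_gap: 53.8
```

Contact. Relax 1 mm, release, back off.

{"op": "apply_moves", "data": {"moves": [{"x": 0,"y": 1,"z": -0.8,"ax": 0,"ay": 0,"az": 0},{"x": 0,"y": 1.2,"z": -1,"ax": 0,"ay": 0,"az": 0}]}}

```text
time_s: 26.38
tcp_pos: [600.3, 298.7, 60.7]
tool_rot: [2.268, 0.003, 3.099]
wrist_force: [-0.1, -2.6, 5.2]
finger_gap: 53.6
```

{"op": "apply_moves", "data": {"moves": [{"x": 0,"y": 0,"z": 0,"ax": 0,"ay": 0,"az": 0},{"x": 0,"y": 0,"z": 0,"ax": 0,"ay": 0,"az": 0},{"x": 0,"y": 0,"z": 0,"ax": 0,"ay": 0,"az": 0},{"x": 0,"y": 0,"z": 0,"ax": 0,"ay": 0,"az": 0},{"x": 0,"y": 0,"z": -20,"ax": 0,"ay": 0,"az": 0},{"x": 0,"y": 0,"z": -50,"ax": 0,"ay": 0,"az": 0},{"x": 0,"y": 10,"z": -90,"ax": 0,"ay": 0,"az": 0},{"x": 0,"y": 20,"z": -120,"ax": 0,"ay": 0,"az": 0},{"x": 0,"y": 20,"z": -120,"ax": 0,"ay": 0,"az": 0}], "gripper": 0}}

```text
time_s: 27.13
tcp_pos: [598.9, 216.5, 158.0]
tool_rot: [2.27, 0.011, 3.098]
wrist_force: [0.8, 0.6, 0.1]
finger_gap: 87.1
```

Run:
```python
from h import *
o=r.get_obs();print(o['tcp_pos'])
print(row([600,301,180],87.5,0))
snap('scene','s10',(180,60,500,300),2.4)
```

```text
[598.8707739  216.49915815 157.99289207]
{'x': 2.3, 'y': 73.5, 'z': 48.5, 'ax': 49.9, 'ay': 0.6, 'az': 0.3}
```

View pics/s10.png

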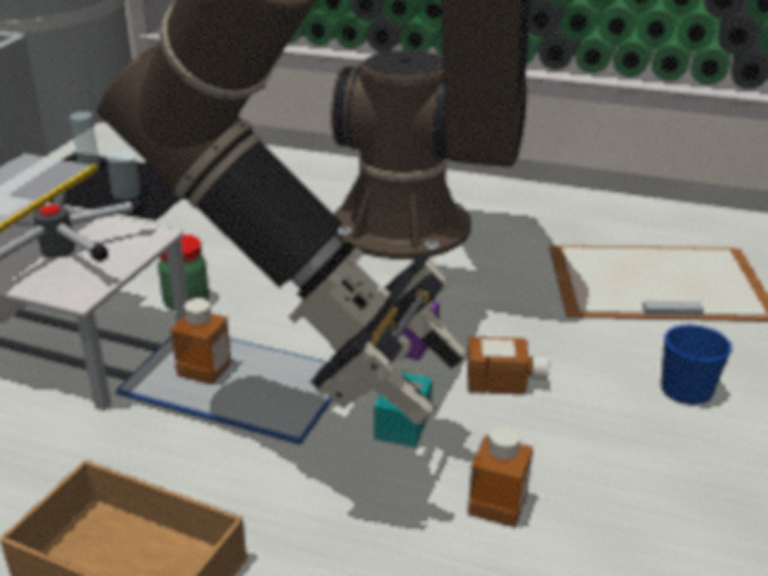

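{"op": "apply_moves", "data": {"moves": [{"x": 0,"y": 15,"z": -5,"ax": 7,"ay": 0,"az": 0},{"x": 1,"y": 30,"z": 0,"ax": 14,"ay": 0.1,"az": 0},{"x": 1,"y": 45,"z": 10,"ax": 21,"ay": 0.2,"az": 0},{"x": 2,"y": 60,"z": 20,"ax": 28,"ay": 0.3,"az": 0.1},{"x": 2,"y": 72,"z": 30,"ax": 35,"ay": 0.4,"az": 0.2},{"x": 2,"y": 73,"z": 40,"ax": 42,"ay": 0.5,"az": 0.3},{"x": 2,"y": 73.5,"z": 48,"ax": 49.9,"ay": 0.6,"az": 0.3},{"x": 2,"y": 73.5,"z": 48,"ax": 49.9,"ay": 0.6,"az": 0.3},{"x": 2,"y": 73.5,"z": 48,"ax": 49.9,"ay": 0.6,"az": 0.3}]}}

```text
time_s: 27.93
tcp_pos: [596.0, 306.1, 175.0]
tool_rot: [-3.14, -0.012, 3.104]
wrist_force: [-0.3, -0.5, -1.2]
finger_gap: 87.7
```

Run:
```python
from h import *
o=r.get_obs();print(o['tcp_pos'])
M=c2w('wrist'); np.save('M.npy',M)
snap('wrist','w6')
im=cv2.imread('pics/w6.png')
print(row([600,301,62],87.5,0))
```

```text
[595.99669268 306.07613277 174.97508132]
{'x': -5.0, 'y': -3.8, 'z': 110.5, 'ax': 0.0, 'ay': -0.7, 'az': 0.2}
```

View pics/w6.png

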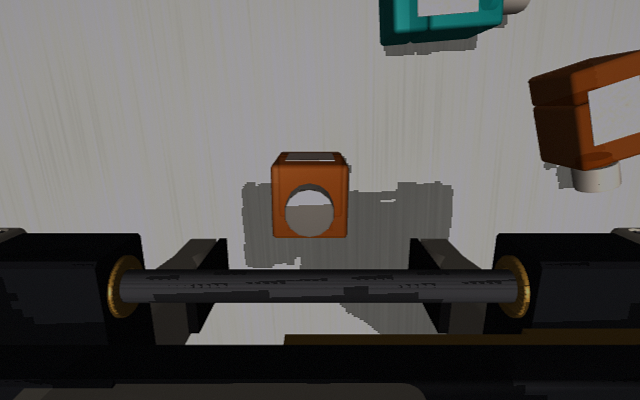

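Run:
```python
from h import *
M=np.load('M.npy')
c=p2w('wrist',309.5,212,100,M); print(c,p2w('wrist',310,237,74,M))
print(T_tool()[:3,3],row([c[0],c[1],62],87.5,0))
```

```text
[599.52338575 298.8683376  100.        ] [600.62728094 325.55411542  74.        ]
[596.42471869 304.87745089 175.59046494] {'x': -4.7, 'y': -6.0, 'z': 110.5, 'ax': 0.0, 'ay': -0.7, 'az': 0.2}
```

{"op": "apply_moves", "data": {"moves": [{"x": -4.5,"y": -5,"z": 35,"ax": 0,"ay": -0.6,"az": 0.2},{"x": -4.5,"y": -5,"z": 70,"ax": 0,"ay": -0.6,"az": 0.2},{"x": -4.5,"y": -5,"z": 98,"ax": 0,"ay": -0.6,"az": 0.2},{"x": -4.5,"y": -5,"z": 108,"ax": 0,"ay": -0.6,"az": 0.2},{"x": -4.5,"y": -5,"z": 108,"ax": 0,"ay": -0.6,"az": 0.2},{"x": -4.5,"y": -5,"z": 108,"ax": 0,"ay": -0.6,"az": 0.2}]}}

```text
time_s: 28.48
tcp_pos: [601.8, 298.1, 70.2]
tool_rot: [3.139, 0.002, 3.095]
wrist_force: [-0.1, 0.4, 0.6]
finger_gap: 87.4
```

{"op": "apply_moves", "data": {"moves": [{"x": 0,"y": 0,"z": 0,"ax": 0,"ay": 0,"az": 0},{"x": 0,"y": 0,"z": 0,"ax": 0,"ay": 0,"az": 0},{"x": 0,"y": 0,"z": 0,"ax": 0,"ay": 0,"az": 0},{"x": 0,"y": 0,"z": 0,"ax": 0,"ay": 0,"az": 0},{"x": 0,"y": 0,"z": 0,"ax": 0,"ay": 0,"az": 0},{"x": 0,"y": 0,"z": 0,"ax": 0,"ay": 0,"az": 0}], "gripper": 255, "newtons": 40}}

```text
time_s: 28.98
tcp_pos: [601.0, 299.0, 69.9]
tool_rot: [3.14, 0.002, 3.096]
wrist_force: [-1.0, 0.7, 5.0]
finger_gap: 53.7
```

Run:
```python
from h import *
o=r.get_obs();print(o['tcp_pos'],o['wrist_force'],o['finger_gap'])
z=o['tcp_pos'][2]-3
print(row([503.5,-41,z+100],87.5,0),row([503.5,-41,z+22],87.5,0))
```

```text
[601.04970591 299.03744611  69.85930849] [-0.96626046  0.71765457  5.03183857] 53.68608344449588
{'x': 81.8, 'y': -343.9, 'z': -100.8, 'ax': 0.1, 'ay': 0.1, 'az': -0.1} {'x': 81.9, 'y': -344.1, 'z': -22.8, 'ax': 0.1, 'ay': 0.1, 'az': -0.1}
```

{"op": "apply_moves", "data": {"moves": [{"x": 0,"y": 0,"z": -30,"ax": 0,"ay": 0,"az": 0},{"x": 0,"y": 0,"z": -70,"ax": 0,"ay": 0,"az": 0},{"x": 5,"y": -20,"z": -100,"ax": 0,"ay": 0,"az": 0},{"x": 14,"y": -55,"z": -100,"ax": 0,"ay": 0,"az": 0},{"x": 22,"y": -92,"z": -100,"ax": 0,"ay": 0,"az": 0},{"x": 31,"y": -130,"z": -100,"ax": 0,"ay": 0,"az": 0},{"x": 40,"y": -168,"z": -100,"ax": 0,"ay": 0,"az": 0},{"x": 49,"y": -206,"z": -100,"ax": 0,"ay": 0,"az": 0},{"x": 58,"y": -244,"z": -100,"ax": 0,"ay": 0,"az": 0},{"x": 67,"y": -282,"z": -100,"ax": 0,"ay": 0,"az": 0},{"x": 75,"y": -315,"z": -100,"ax": 0,"ay": 0,"az": 0},{"x": 80,"y": -336,"z": -100,"ax": 0,"ay": 0,"az": 0},{"x": 82,"y": -344,"z": -100,"ax": 0,"ay": 0,"az": 0},{"x": 82,"y": -344,"z": -100,"ax": 0,"ay": 0,"az": 0},{"x": 82,"y": -344,"z": -80,"ax": 0,"ay": 0,"az": 0},{"x": 82,"y": -344,"z": -50,"ax": 0,"ay": 0,"az": 0},{"x": 82,"y": -344,"z": -30,"ax": 0,"ay": 0,"az": 0},{"x": 82,"y": -344,"z": -22,"ax": 0,"ay": 0,"az": 0},{"x": 82,"y": -344,"z": -22,"ax": 0,"ay": 0,"az": 0}]}}

```text
time_s: 30.57
tcp_pos: [502.5, -40.6, 88.9]
tool_rot: [3.141, -0.003, 3.096]
wrist_force: [-0.7, 0.1, -1.3]
finger_gap: 53.6
```

Run:
```python
from h import *
o=r.get_obs();print(o['tcp_pos'],o['wrist_force'],o['finger_gap'])
snap('scene','s11',(180,60,500,300),2.4)
```

```text
[502.45704802 -40.56897034  88.88870307] [-0.70452047  0.05358285 -1.2864663 ] 53.61712166036452
```

View pics/s11.png

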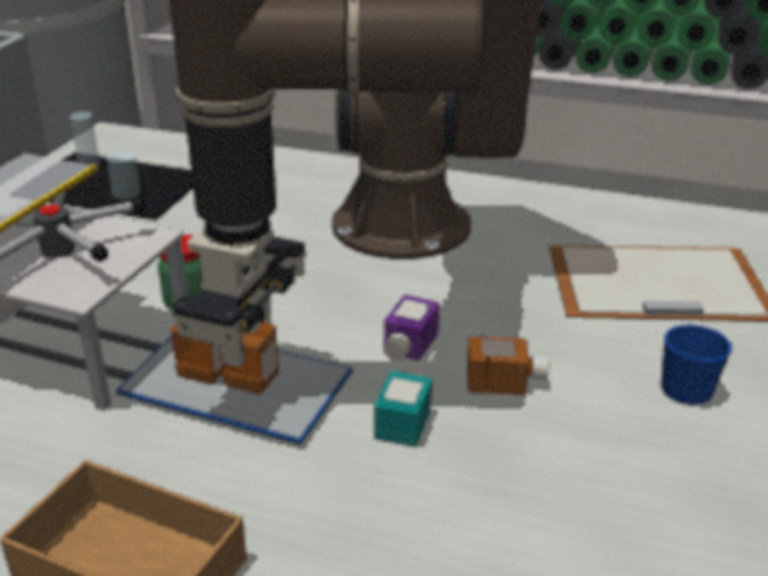

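{"op": "apply_moves", "data": {"moves": [{"x": 0,"y": 0,"z": 1.5,"ax": 0,"ay": 0,"az": 0},{"x": 0,"y": 0,"z": 3,"ax": 0,"ay": 0,"az": 0},{"x": 0,"y": 0,"z": 3,"ax": 0,"ay": 0,"az": 0}]}}

```text
time_s: 30.87
tcp_pos: [504.0, -40.7, 88.6]
tool_rot: [3.139, 0.003, 3.096]
wrist_force: [-0.8, -0.4, -1.6]
finger_gap: 53.7
```

{"op": "apply_moves", "data": {"moves": [{"x": 0,"y": 0,"z": 1,"ax": 0,"ay": 0,"az": 0},{"x": 0,"y": 0,"z": 1.5,"ax": 0,"ay": 0,"az": 0},{"x": 0,"y": 0,"z": 1.5,"ax": 0,"ay": 0,"az": 0}]}}

```text
time_s: 31.12
tcp_pos: [503.4, -41.1, 86.5]
tool_rot: [3.14, 0.002, 3.096]
wrist_force: [-0.0, 0.5, -1.0]
finger_gap: 53.7
```

{"op": "apply_moves", "data": {"moves": [{"x": 0,"y": 0,"z": 1,"ax": 0,"ay": 0,"az": 0},{"x": 0,"y": 0,"z": 1.5,"ax": 0,"ay": 0,"az": 0},{"x": 0,"y": 0,"z": 1.5,"ax": 0,"ay": 0,"az": 0}]}}

```text
time_s: 31.37
tcp_pos: [503.5, -41.1, 85.8]
tool_rot: [3.14, 0.002, 3.096]
wrist_force: [-3.4, 1.5, 10.4]
finger_gap: 53.5
```

{"op": "apply_moves", "data": {"moves": [{"x": 0,"y": 0,"z": -1,"ax": 0,"ay": 0,"az": 0},{"x": 0,"y": 0,"z": -1,"ax": 0,"ay": 0,"az": 0}]}}

```text
time_s: 31.53
tcp_pos: [503.5, -41.1, 86.0]
tool_rot: [3.14, 0.002, 3.096]
wrist_force: [0.7, -0.5, -1.8]
finger_gap: 53.6
```

{"op": "apply_moves", "data": {"moves": [{"x": 0,"y": 0,"z": 0,"ax": 0,"ay": 0,"az": 0},{"x": 0,"y": 0,"z": 0,"ax": 0,"ay": 0,"az": 0},{"x": 0,"y": 0,"z": 0,"ax": 0,"ay": 0,"az": 0},{"x": 0,"y": 0,"z": 0,"ax": 0,"ay": 0,"az": 0},{"x": 0,"y": 0,"z": -35,"ax": 0,"ay": 0,"az": 0},{"x": 0,"y": 0,"z": -70,"ax": 0,"ay": 0,"az": 0},{"x": 0,"y": 0,"z": -105,"ax": 0,"ay": 0,"az": 0},{"x": 0,"y": 0,"z": -140,"ax": 0,"ay": 0,"az": 0},{"x": 0,"y": 0,"z": -160,"ax": 0,"ay": 0,"az": 0},{"x": 0,"y": 0,"z": -160,"ax": 0,"ay": 0,"az": 0}], "gripper": 0}}

```text
time_s: 32.37
tcp_pos: [505.5, -41.1, 251.1]
tool_rot: [3.138, 0.01, 3.096]
wrist_force: [1.8, 0.5, 0.1]
finger_gap: 87.2
```

Run:
```python
from h import *
snap('scene','s12',(180,60,500,300),2.4)
print(row([385,250,250],108,0))
```

```text
{'x': 132.5, 'y': 285.3, 'z': -4.5, 'ax': 0.1, 'ay': 0.4, 'az': -20.6}
```

View pics/s12.png

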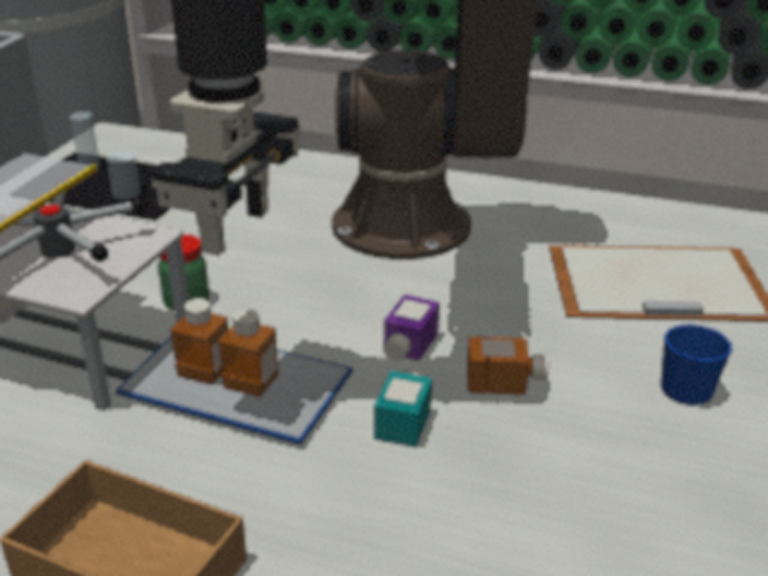

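Two standing. Now bottle C.

{"op": "apply_moves", "data": {"moves": [{"x": 19,"y": 40,"z": -4,"ax": 0,"ay": 0,"az": -5},{"x": 132,"y": 285,"z": -4,"ax": 0,"ay": 0.3,"az": -20.6},{"x": 132,"y": 285,"z": -4,"ax": 0,"ay": 0.3,"az": -20.6},{"x": 132,"y": 285,"z": -4,"ax": 0,"ay": 0.3,"az": -20.6},{"x": 132,"y": 285,"z": -4,"ax": 0,"ay": 0.3,"az": -20.6},{"x": 132,"y": 285,"z": -4,"ax": 0,"ay": 0.3,"az": -20.6},{"x": 132,"y": 285,"z": -4,"ax": 0,"ay": 0.3,"az": -20.6},{"x": 132,"y": 285,"z": -4,"ax": 0,"ay": 0.3,"az": -20.6},{"x": 132,"y": 285,"z": -4,"ax": 0,"ay": 0.3,"az": -20.6},{"x": 132,"y": 285,"z": -4,"ax": 0,"ay": 0.3,"az": -20.6},{"x": 132,"y": 285,"z": -4,"ax": 0,"ay": 0.3,"az": -20.6},{"x": 132,"y": 285,"z": -4,"ax": 0,"ay": 0.3,"az": -20.6}]}}

```text
time_s: 33.42
tcp_pos: [384.4, 248.5, 249.5]
tool_rot: [3.14, -0.004, -2.829]
wrist_force: [0.2, -0.3, -0.4]
finger_gap: 87.6
```

Run:
```python
from h import *
o=r.get_obs();print(o['tcp_pos'],o['joint_positions'].round(2)); np.save('M.npy',c2w('wrist'))
snap('wrist','w7')
```

```text
[384.36114197 248.52414521 249.50308845] [ 1.   -0.01 -0.44 -0.   -1.14 -0.69]
```

View pics/w7.png

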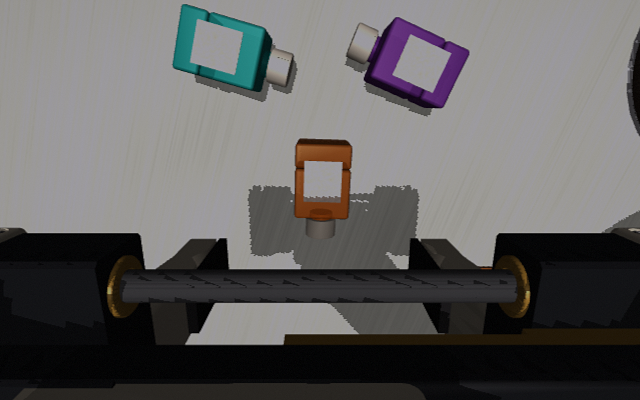

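Run:
```python
from h import *
M=np.load('M.npy')
q=lambda u,v,z:p2w('wrist',u,v,z,M)
F=(q(296,144,54)+q(352,144,54))/2; K=(q(294,217,54)+q(348,219,54))/2; C=(q(306,230,27)+q(335,231,27))/2
d=K-F; psi=np.degrees(np.arctan2(d[1],d[0])); d2=C-F
print(F,K,C,psi,np.degrees(np.arctan2(d2[1],d2[0])),np.linalg.norm(d))
psi=108; G=F+57*np.array([np.cos(np.radians(psi)),np.sin(np.radians(psi)),0])
for z in(140,27): print(G,row([G[0],G[1],z],psi,40))
```

```text
[388.51408784 212.08314958  54.        ] [368.63322424 282.11023482  54.        ] [361.71468977 304.08237767  27.        ] 105.84937617687402 106.24085457516439 72.79451494087469
[370.90011917 266.29337101  54.        ] {'x': 7.0, 'y': 22.9, 'z': 107.4, 'ax': 40.1, 'ay': -0.3, 'az': -0.0}
[370.90011917 266.29337101  54.        ] {'x': 6.6, 'y': 22.7, 'z': 220.4, 'ax': 40.1, 'ay': -0.3, 'az': -0.0}
```

Run:
```python
from h import *
for z in(140,28): print(row([372.8,266.9,z],106.2,40))
```

```text
{'x': 5.0, 'y': 22.9, 'z': 107.4, 'ax': 40.1, 'ay': 0.4, 'az': 1.7}
{'x': 4.5, 'y': 22.7, 'z': 219.4, 'ax': 40.1, 'ay': 0.4, 'az': 1.7}
```

{"op": "apply_moves", "data": {"moves": [{"x": 5,"y": 10,"z": 30,"ax": 7,"ay": 0,"az": 0.3},{"x": 5,"y": 20,"z": 60,"ax": 14,"ay": 0.1,"az": 0.6},{"x": 5,"y": 23,"z": 80,"ax": 21,"ay": 0.2,"az": 0.9},{"x": 5,"y": 23,"z": 95,"ax": 28,"ay": 0.3,"az": 1.2},{"x": 5,"y": 23,"z": 107,"ax": 35,"ay": 0.4,"az": 1.5},{"x": 5,"y": 23,"z": 107,"ax": 40.1,"ay": 0.4,"az": 1.7},{"x": 5,"y": 23,"z": 107,"ax": 40.1,"ay": 0.4,"az": 1.7},{"x": 5,"y": 23,"z": 130,"ax": 40.1,"ay": 0.4,"az": 1.7},{"x": 5,"y": 23,"z": 160,"ax": 40.1,"ay": 0.4,"az": 1.7},{"x": 5,"y": 23,"z": 190,"ax": 40.1,"ay": 0.4,"az": 1.7},{"x": 5,"y": 23,"z": 210,"ax": 40.1,"ay": 0.4,"az": 1.7},{"x": 5,"y": 23,"z": 219,"ax": 40.1,"ay": 0.4,"az": 1.7},{"x": 5,"y": 23,"z": 219,"ax": 40.1,"ay": 0.4,"az": 1.7},{"x": 5,"y": 23,"z": 219,"ax": 40.1,"ay": 0.4,"az": 1.7}]}}

```text
time_s: 34.63
tcp_pos: [372.1, 269.8, 31.7]
tool_rot: [-2.444, 0.0, -2.858]
wrist_force: [-0.0, -0.3, 0.4]
finger_gap: 87.7
```

Run:
```python
from h import *
o=r.get_obs();print(o['tcp_pos'],o['joint_positions'].round(2),row([372.8,266.9,28],106.2,40))
snap('wrist','w8')
```

```text
[372.09642184 269.76309643  31.73564256] [ 1.32  0.55 -0.65  0.39 -1.03 -1.36] {'x': 0.1, 'y': 0.1, 'z': 1.8, 'ax': 0.0, 'ay': 0.0, 'az': 0.0}
```

View pics/w8.png

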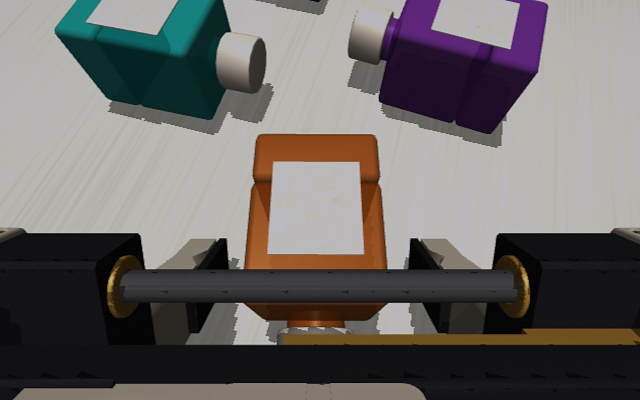

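{"op": "apply_moves", "data": {"moves": [{"x": 0,"y": 0,"z": 1,"ax": 0,"ay": 0,"az": 0},{"x": 0,"y": 0,"z": 1,"ax": 0,"ay": 0,"az": 0},{"x": 0,"y": 0,"z": 1,"ax": 0,"ay": 0,"az": 0},{"x": 0,"y": 0,"z": 1,"ax": 0,"ay": 0,"az": 0},{"x": 0,"y": 0,"z": 1,"ax": 0,"ay": 0,"az": 0},{"x": 0,"y": 0,"z": 1,"ax": 0,"ay": 0,"az": 0},{"x": 0,"y": 0,"z": 1,"ax": 0,"ay": 0,"az": 0}], "gripper": 255, "newtons": 40}}

```text
time_s: 35.27
tcp_pos: [371.9, 269.6, 30.5]
tool_rot: [-2.444, 0.0, -2.857]
wrist_force: [-1.2, 0.7, 2.2]
finger_gap: 53.7
```

Run:
```python
from h import *
o=r.get_obs();print(o['tcp_pos'],o['finger_gap'])
print(row([400,275,160],106.2,40))
for k in range(1,14):
    f=k/13; print(row([400+150*f,275+35*f,160+40*np.sin(np.pi*f)],106.2-16.2*f,40-90*f))
```

```text
[371.85594524 269.64333873  30.54463453] 53.65103176566471
{'x': -28.6, 'y': -85.3, 'z': -100.4, 'ax': 0.0, 'ay': 0.1, 'az': 0.1}
{'x': -40.4, 'y': -92.3, 'z': -107.3, 'ax': -6.9, 'ay': 0.8, 'az': 1.1}
{'x': -52.3, 'y': -98.9, 'z': -113.7, 'ax': -13.8, 'ay': 1.4, 'az': 2.2}
{'x': -64.1, 'y': -104.9, 'z': -119.3, 'ax': -20.7, 'ay': 1.9, 'az': 3.3}
{'x': -76.0, 'y': -109.8, 'z': -123.6, 'ax': -27.7, 'ay': 2.3, 'az': 4.6}
{'x': -87.8, 'y': -113.5, 'z': -126.4, 'ax': -34.6, 'ay': 2.5, 'az': 5.9}
{'x': -99.6, 'y': -115.8, 'z': -127.5, 'ax': -41.5, 'ay': 2.6, 'az': 7.3}
{'x': -111.3, 'y': -116.5, 'z': -126.9, 'ax': -48.3, 'ay': 2.5, 'az': 8.7}
{'x': -123.1, 'y': -115.7, 'z': -124.4, 'ax': -55.2, 'ay': 2.3, 'az': 10.2}
{'x': -134.8, 'y': -113.5, 'z': -120.2, 'ax': -62.1, 'ay': 1.9, 'az': 11.7}
{'x': -146.6, 'y': -110.1, 'z': -114.6, 'ax': -68.9, 'ay': 1.3, 'az': 13.3}
{'x': -158.3, 'y': -105.6, 'z': -107.7, 'ax': -75.7, 'ay': 0.5, 'az': 14.9}
{'x': -170.0, 'y': -100.3, 'z': -100.1, 'ax': -82.5, 'ay': -0.4, 'az': 16.4}
{'x': -181.7, 'y': -94.7, 'z': -92.0, 'ax': -89.3, 'ay': -1.6, 'az': 18.0}
```

{"op": "apply_moves", "data": {"moves": [{"x": -5,"y": -22,"z": -26,"ax": 0,"ay": 0,"az": 0},{"x": -12,"y": -45,"z": -53,"ax": 0,"ay": 0,"az": 0},{"x": -20,"y": -68,"z": -80,"ax": 0,"ay": 0,"az": 0},{"x": -29,"y": -85,"z": -100,"ax": 0,"ay": 0,"az": 0},{"x": -40,"y": -92,"z": -107,"ax": -6.9,"ay": 0.8,"az": 1.1},{"x": -52,"y": -99,"z": -114,"ax": -13.8,"ay": 1.4,"az": 2.2},{"x": -64,"y": -105,"z": -119,"ax": -20.7,"ay": 1.9,"az": 3.3},{"x": -76,"y": -110,"z": -124,"ax": -27.7,"ay": 2.3,"az": 4.6},{"x": -88,"y": -114,"z": -126,"ax": -34.6,"ay": 2.5,"az": 5.9},{"x": -100,"y": -116,"z": -127,"ax": -41.5,"ay": 2.6,"az": 7.3},{"x": -111,"y": -116,"z": -127,"ax": -48.3,"ay": 2.5,"az": 8.7},{"x": -123,"y": -116,"z": -124,"ax": -55.2,"ay": 2.3,"az": 10.2},{"x": -135,"y": -114,"z": -120,"ax": -62.1,"ay": 1.9,"az": 11.7},{"x": -147,"y": -110,"z": -115,"ax": -68.9,"ay": 1.3,"az": 13.3},{"x": -158,"y": -106,"z": -108,"ax": -75.7,"ay": 0.5,"az": 14.9},{"x": -170,"y": -100,"z": -100,"ax": -82.5,"ay": -0.4,"az": 16.4},{"x": -182,"y": -95,"z": -92,"ax": -89.3,"ay": -1.6,"az": 18},{"x": -182,"y": -95,"z": -92,"ax": -89.3,"ay": -1.6,"az": 18},{"x": -182,"y": -95,"z": -92,"ax": -89.3,"ay": -1.6,"az": 18},{"x": -182,"y": -95,"z": -92,"ax": -89.3,"ay": -1.6,"az": 18}]}}

```text
time_s: 36.93
tcp_pos: [550.2, 306.4, 161.3]
tool_rot: [2.273, -0.001, 3.141]
wrist_force: [0.5, -0.6, -2.4]
finger_gap: 53.5
```

Run:
```python
from h import *
o=r.get_obs();print(o['tcp_pos'],o['finger_gap'],o['joint_positions'].round(2))
print(row([550,310,62],90,-50))
snap('scene','s13',(180,60,500,300),2.4)
```

```text
[550.20534426 306.38378875 161.30826148] 53.46769657582896 [ 0.25  0.37 -0.14 -1.   -1.07  0.27]
{'x': 0.1, 'y': -73.5, 'z': 63.9, 'ax': -0.2, 'ay': -0.0, 'az': -0.1}
```

View pics/s13.png

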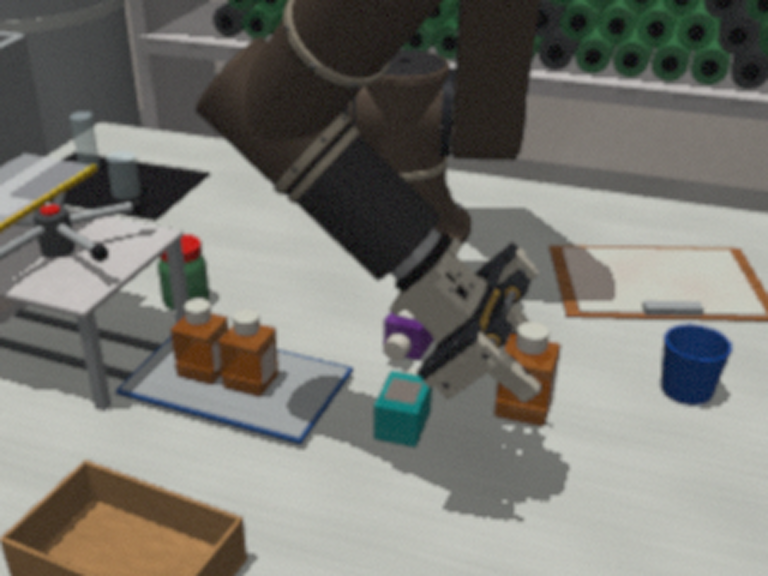

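{"op": "apply_moves", "data": {"moves": [{"x": 0,"y": -20,"z": 17,"ax": 0,"ay": 0,"az": 0},{"x": 0,"y": -45,"z": 39,"ax": 0,"ay": 0,"az": 0},{"x": 0,"y": -62,"z": 53,"ax": 0,"ay": 0,"az": 0},{"x": 0,"y": -71,"z": 61,"ax": 0,"ay": 0,"az": 0},{"x": 0,"y": -74,"z": 63.5,"ax": 0,"ay": 0,"az": 0},{"x": 0,"y": -74,"z": 63.5,"ax": 0,"ay": 0,"az": 0},{"x": 0,"y": -74,"z": 63.5,"ax": 0,"ay": 0,"az": 0}]}}

```text
time_s: 37.57
tcp_pos: [550.7, 309.2, 66.1]
tool_rot: [2.269, 0.003, -3.14]
wrist_force: [-0.0, -0.6, -2.8]
finger_gap: 54.2
```

{"op": "apply_moves", "data": {"moves": [{"x": 0,"y": -1,"z": 0.8,"ax": 0,"ay": 0,"az": 0},{"x": 0,"y": -2,"z": 1.7,"ax": 0,"ay": 0,"az": 0},{"x": 0,"y": -2,"z": 1.7,"ax": 0,"ay": 0,"az": 0},{"x": 0,"y": -2,"z": 1.7,"ax": 0,"ay": 0,"az": 0}]}}

```text
time_s: 37.9
tcp_pos: [550.6, 308.2, 62.4]
tool_rot: [2.269, 0.001, 3.141]
wrist_force: [-0.2, 0.4, -3.1]
finger_gap: 53.9
```

{"op": "apply_moves", "data": {"moves": [{"x": 0,"y": -1,"z": 0.8,"ax": 0,"ay": 0,"az": 0},{"x": 0,"y": -1.5,"z": 1.2,"ax": 0,"ay": 0,"az": 0},{"x": 0,"y": -1.5,"z": 1.2,"ax": 0,"ay": 0,"az": 0}]}}

```text
time_s: 38.15
tcp_pos: [550.6, 308.1, 60.3]
tool_rot: [2.269, 0.001, 3.141]
wrist_force: [-0.2, -1.8, 2.0]
finger_gap: 53.8
```

Just touching. Release and back off.

{"op": "apply_moves", "data": {"moves": [{"x": 0,"y": 0,"z": 0,"ax": 0,"ay": 0,"az": 0},{"x": 0,"y": 0,"z": 0,"ax": 0,"ay": 0,"az": 0},{"x": 0,"y": 0,"z": 0,"ax": 0,"ay": 0,"az": 0},{"x": 0,"y": 0,"z": 0,"ax": 0,"ay": 0,"az": 0},{"x": 0,"y": 0,"z": -20,"ax": 0,"ay": 0,"az": 0},{"x": 0,"y": 0,"z": -50,"ax": 0,"ay": 0,"az": 0},{"x": 0,"y": 10,"z": -90,"ax": 0,"ay": 0,"az": 0},{"x": 0,"y": 20,"z": -120,"ax": 0,"ay": 0,"az": 0},{"x": 0,"y": 35,"z": -125,"ax": 7,"ay": 0,"az": 0},{"x": 0,"y": 50,"z": -120,"ax": 14,"ay": 0.1,"az": 0},{"x": 0,"y": 65,"z": -110,"ax": 21,"ay": 0.2,"az": 0},{"x": 0,"y": 80,"z": -100,"ax": 28,"ay": 0.2,"az": 0},{"x": 0,"y": 92,"z": -90,"ax": 35,"ay": 0.2,"az": 0},{"x": 0,"y": 93,"z": -80,"ax": 42,"ay": 0.2,"az": 0},{"x": 0,"y": 93,"z": -72,"ax": 50,"ay": 0.2,"az": 0},{"x": 0,"y": 93,"z": -72,"ax": 50,"ay": 0.2,"az": 0},{"x": 0,"y": 93,"z": -72,"ax": 50,"ay": 0.2,"az": 0}], "gripper": 0}}

```text
time_s: 39.57
tcp_pos: [549.2, 314.5, 176.5]
tool_rot: [-3.138, -0.004, -3.136]
wrist_force: [0.1, -0.1, -1.1]
finger_gap: 87.9
```

Run:
```python
from h import *
o=r.get_obs();print(o['tcp_pos']); np.save('M.npy',c2w('wrist'))
snap('wrist','w9')
```

```text
[549.21450315 314.53332745 176.49177745]
```

View pics/w9.png

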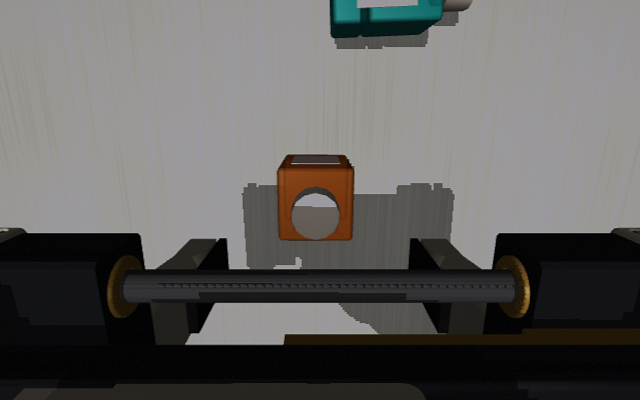

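Run:
```python
from h import *
M=np.load('M.npy')
c=p2w('wrist',316,215,100,M); print(c)
print(row([c[0],c[1],65],90,0))
```

```text
[549.575124   309.82001417 100.        ]
{'x': -0.5, 'y': -3.7, 'z': 108.7, 'ax': -0.0, 'ay': -0.2, 'az': 0.2}
```

{"op": "apply_moves", "data": {"moves": [{"x": -0.5,"y": -3.5,"z": 35,"ax": 0,"ay": -0.2,"az": 0.2},{"x": -0.5,"y": -3.5,"z": 70,"ax": 0,"ay": -0.2,"az": 0.2},{"x": -0.5,"y": -3.5,"z": 98,"ax": 0,"ay": -0.2,"az": 0.2},{"x": -0.5,"y": -3.5,"z": 108,"ax": 0,"ay": -0.2,"az": 0.2},{"x": -0.5,"y": -3.5,"z": 108,"ax": 0,"ay": -0.2,"az": 0.2},{"x": -0.5,"y": -3.5,"z": 108,"ax": 0,"ay": -0.2,"az": 0.2}]}}

```text
time_s: 40.12
tcp_pos: [551.5, 308.6, 70.5]
tool_rot: [3.141, 0.002, 3.138]
wrist_force: [0.3, 0.3, 1.2]
finger_gap: 87.8
```

{"op": "apply_moves", "data": {"moves": [{"x": 0,"y": 0,"z": 0,"ax": 0,"ay": 0,"az": 0},{"x": 0,"y": 0,"z": 0,"ax": 0,"ay": 0,"az": 0},{"x": 0,"y": 0,"z": 0,"ax": 0,"ay": 0,"az": 0},{"x": 0,"y": 0,"z": 0,"ax": 0,"ay": 0,"az": 0},{"x": 0,"y": 0,"z": 0,"ax": 0,"ay": 0,"az": 0},{"x": 0,"y": 0,"z": 0,"ax": 0,"ay": 0,"az": 0}], "gripper": 255, "newtons": 40}}

```text
time_s: 40.62
tcp_pos: [550.6, 309.6, 69.8]
tool_rot: [3.142, 0.002, 3.14]
wrist_force: [-0.4, 0.9, 3.7]
finger_gap: 53.7
```

Run:
```python
from h import *
o=r.get_obs();print(o['tcp_pos'],o['wrist_force'],o['finger_gap'])
z=o['tcp_pos'][2]-3
print(row([506.5,30,z+100],87.5,0),row([506.5,30,z+21],87.5,0))
snap('top','t6',(320,140,560,300),3.3)
```

```text
[550.6239877  309.62249873  69.81363205] [-0.40233119  0.89540889  3.69874535] 53.68960303904402
{'x': 43.4, 'y': -279.7, 'z': -100.1, 'ax': 0.0, 'ay': 0.1, 'az': 2.4} {'x': 43.6, 'y': -279.7, 'z': -21.1, 'ax': 0.0, 'ay': 0.1, 'az': 2.4}
```

View pics/t6.png

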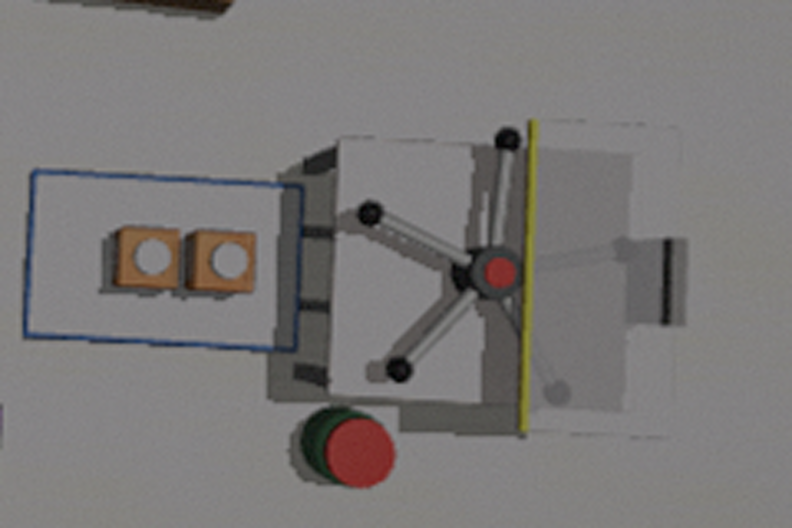

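{"op": "apply_moves", "data": {"moves": [{"x": 0,"y": 0,"z": -30,"ax": 0,"ay": 0,"az": 0},{"x": 0,"y": 0,"z": -70,"ax": 0,"ay": 0,"az": 0},{"x": 4,"y": -25,"z": -100,"ax": 0,"ay": 0,"az": 0},{"x": 9,"y": -60,"z": -100,"ax": 0,"ay": 0,"az": 1},{"x": 15,"y": -95,"z": -100,"ax": 0,"ay": 0,"az": 2},{"x": 21,"y": -132,"z": -100,"ax": 0,"ay": 0,"az": 2.4},{"x": 27,"y": -170,"z": -100,"ax": 0,"ay": 0,"az": 2.4},{"x": 32,"y": -208,"z": -100,"ax": 0,"ay": 0,"az": 2.4},{"x": 38,"y": -245,"z": -100,"ax": 0,"ay": 0,"az": 2.4},{"x": 42,"y": -270,"z": -100,"ax": 0,"ay": 0,"az": 2.4},{"x": 43.5,"y": -280,"z": -100,"ax": 0,"ay": 0,"az": 2.4},{"x": 43.5,"y": -280,"z": -100,"ax": 0,"ay": 0,"az": 2.4},{"x": 43.5,"y": -280,"z": -80,"ax": 0,"ay": 0,"az": 2.4},{"x": 43.5,"y": -280,"z": -50,"ax": 0,"ay": 0,"az": 2.4},{"x": 43.5,"y": -280,"z": -30,"ax": 0,"ay": 0,"az": 2.4},{"x": 43.5,"y": -280,"z": -21,"ax": 0,"ay": 0,"az": 2.4},{"x": 43.5,"y": -280,"z": -20,"ax": 0,"ay": 0,"az": 2.4},{"x": 43.5,"y": -280,"z": -20,"ax": 0,"ay": 0,"az": 2.4}]}}

```text
time_s: 42.17
tcp_pos: [506.7, 30.0, 89.4]
tool_rot: [-3.141, 0.0, 3.098]
wrist_force: [0.0, 0.0, -2.6]
finger_gap: 53.9
```

{"op": "apply_moves", "data": {"moves": [{"x": 0,"y": 0,"z": 1,"ax": 0,"ay": 0,"az": 0},{"x": 0,"y": 0,"z": 2.5,"ax": 0,"ay": 0,"az": 0},{"x": 0,"y": 0,"z": 2.5,"ax": 0,"ay": 0,"az": 0},{"x": 0,"y": 0,"z": 2.5,"ax": 0,"ay": 0,"az": 0}]}}

```text
time_s: 42.5
tcp_pos: [506.8, 29.7, 87.6]
tool_rot: [3.141, 0.002, 3.098]
wrist_force: [0.0, 0.0, -2.1]
finger_gap: 53.8
```

Run:
```python
from h import *
o=r.get_obs();print(o['tcp_pos'],o['wrist_force'],o['finger_gap'])
snap('scene','s14',(180,60,500,300),2.4)
```

```text
[506.77634159  29.66752892  87.64122136] [ 0.03309366  0.02022125 -2.14738188] 53.75805566055199
```

View pics/s14.png

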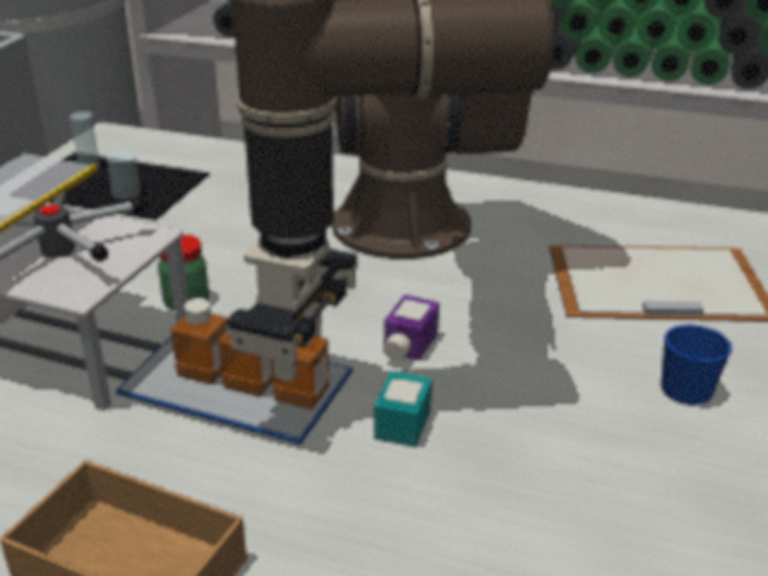

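{"op": "apply_moves", "data": {"moves": [{"x": 0,"y": 0,"z": 1,"ax": 0,"ay": 0,"az": 0},{"x": 0,"y": 0,"z": 2,"ax": 0,"ay": 0,"az": 0},{"x": 0,"y": 0,"z": 2,"ax": 0,"ay": 0,"az": 0}]}}

```text
time_s: 42.8
tcp_pos: [506.7, 29.5, 85.7]
tool_rot: [-3.141, 0.002, 3.098]
wrist_force: [-3.2, -0.1, 6.0]
finger_gap: 53.8
```

{"op": "apply_moves", "data": {"moves": [{"x": 0,"y": 0,"z": 0.5,"ax": 0,"ay": 0,"az": 0},{"x": 0,"y": 0,"z": 1,"ax": 0,"ay": 0,"az": 0},{"x": 0,"y": 0,"z": 1,"ax": 0,"ay": 0,"az": 0}]}}

```text
time_s: 43.05
tcp_pos: [506.7, 29.5, 85.6]
tool_rot: [-3.141, 0.002, 3.098]
wrist_force: [-6.6, 1.2, 17.5]
finger_gap: 53.6
```

{"op": "apply_moves", "data": {"moves": [{"x": 0,"y": 0,"z": -1.5,"ax": 0,"ay": 0,"az": 0},{"x": 0,"y": 0,"z": -1.8,"ax": 0,"ay": 0,"az": 0}]}}

```text
time_s: 43.22
tcp_pos: [506.6, 29.5, 86.1]
tool_rot: [-3.142, 0.002, 3.098]
wrist_force: [0.3, -0.1, -2.6]
finger_gap: 53.8
```

{"op": "apply_moves", "data": {"moves": [{"x": 0,"y": 0,"z": 0,"ax": 0,"ay": 0,"az": 0},{"x": 0,"y": 0,"z": 0,"ax": 0,"ay": 0,"az": 0},{"x": 0,"y": 0,"z": 0,"ax": 0,"ay": 0,"az": 0},{"x": 0,"y": 0,"z": 0,"ax": 0,"ay": 0,"az": 0},{"x": 0,"y": 0,"z": -35,"ax": 0,"ay": 0,"az": 0},{"x": 0,"y": 0,"z": -70,"ax": 0,"ay": 0,"az": 0},{"x": 0,"y": 0,"z": -105,"ax": 0,"ay": 0,"az": 0},{"x": 0,"y": 0,"z": -140,"ax": 0,"ay": 0,"az": 0},{"x": 0,"y": 0,"z": -180,"ax": 0,"ay": 0,"az": 0},{"x": 0,"y": 0,"z": -200,"ax": 0,"ay": 0,"az": 0},{"x": 0,"y": 0,"z": -200,"ax": 0,"ay": 0,"az": 0}], "gripper": 0}}

```text
time_s: 44.13
tcp_pos: [508.5, 30.0, 291.4]
tool_rot: [3.139, 0.01, 3.098]
wrist_force: [0.4, -0.5, -0.4]
finger_gap: 87.5
```

Run:
```python
from h import *
o=r.get_obs();print(o['tcp_pos'])
snap('scene','s15',(180,60,500,300),2.4)
# spokes from t6
for nm,a,b in(('a',508,139),('b',370,213),('c',400,370)):
    p=p2w('top',320+a/3.3,140+b/3.3,190); print(nm,p.round(1),np.degrees(np.arctan2(p[1]+310,p[0]-492)).round(1))
```

```text
[508.51286522  29.95564865 291.39050524]
a [ 601.8 -326.4  190. ] -8.5
b [ 539.5 -212.4  190. ] 64.1
c [ 411.6 -236.2  190. ] 137.5
```

View pics/s15.png

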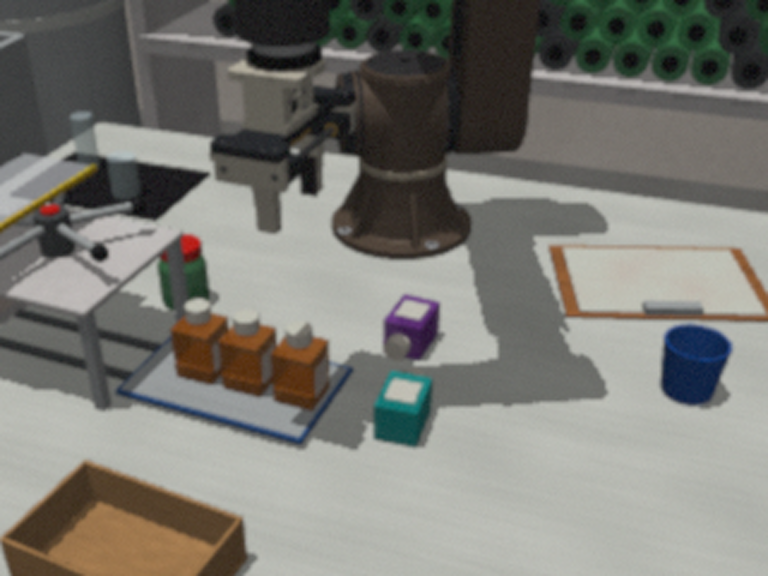

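Run:
```python
from h import *
print(row([414.7,-289.3,282],90,0))
```

```text
{'x': 78.6, 'y': -323.0, 'z': 2.5, 'ax': 0.1, 'ay': 0.4, 'az': -2.5}
```

{"op": "apply_moves", "data": {"moves": [{"x": 10,"y": -40,"z": 2,"ax": 0,"ay": 0.4,"az": -2.5},{"x": 19,"y": -80,"z": 2,"ax": 0,"ay": 0.4,"az": -2.5},{"x": 29,"y": -120,"z": 2,"ax": 0,"ay": 0.4,"az": -2.5},{"x": 39,"y": -160,"z": 2,"ax": 0,"ay": 0.4,"az": -2.5},{"x": 49,"y": -200,"z": 2,"ax": 0,"ay": 0.4,"az": -2.5},{"x": 58,"y": -240,"z": 2,"ax": 0,"ay": 0.4,"az": -2.5},{"x": 68,"y": -280,"z": 2,"ax": 0,"ay": 0.4,"az": -2.5},{"x": 76,"y": -313,"z": 2,"ax": 0,"ay": 0.4,"az": -2.5},{"x": 78.6,"y": -323,"z": 2,"ax": 0,"ay": 0.4,"az": -2.5},{"x": 78.6,"y": -323,"z": 2,"ax": 0,"ay": 0.4,"az": -2.5},{"x": 78.6,"y": -323,"z": 2,"ax": 0,"ay": 0.4,"az": -2.5}], "gripper": 255, "newtons": 30}}

```text
time_s: 45.1
tcp_pos: [412.8, -289.9, 282.6]
tool_rot: [3.141, -0.008, 3.139]
wrist_force: [0.3, 0.7, -0.6]
finger_gap: 19.8
```

Run:
```python
from h import *
o=r.get_obs();p=o['tcp_pos'];print(p,o['tool_rot'],o['finger_gap'])
for f in range(165,14,-5):
    P=np.array([492+80*np.cos(np.radians(f)),-310+80*np.sin(np.radians(f)),194])
    d=T_tool()[:3,:3].T@(P-p); print(f,d.round(1))
```

```text
[ 412.79789319 -289.93639429  282.63243772] [ 3.14111907 -0.00788367  3.13907373] 19.763819025765006
165 [-2.6  0.6 88.6]
160 [-4.7  7.3 88.6]
155 [-7.4 13.7 88.6]
150 [-10.6  19.9  88.6]
145 [-14.3  25.8  88.5]
140 [-18.5  31.4  88.5]
135 [-23.2  36.5  88.5]
130 [-28.4  41.2  88.4]
125 [-33.9  45.5  88.4]
120 [-39.8  49.3  88.3]
115 [-46.   52.5  88.3]
110 [-52.4  55.2  88.2]
105 [-59.   57.3  88.2]
100 [-65.9  58.8  88.1]
95 [-72.8  59.8  88.1]
90 [-79.7  60.1  88. ]
85 [-86.7  59.8  88. ]
80 [-93.6  58.9  87.9]
75 [-100.5   57.4   87.9]
70 [-107.1   55.3   87.8]
65 [-113.6   52.7   87.8]
60 [-119.8   49.5   87.7]
55 [-125.7   45.7   87.7]
50 [-131.2   41.5   87.6]
45 [-136.4   36.8   87.6]
40 [-141.1   31.7   87.5]
35 [-145.4   26.1   87.5]
30 [-149.1   20.3   87.5]
25 [-152.4   14.1   87.4]
20 [-155.1    7.6   87.4]
15 [-157.2    1.    87.4]
```

{"op": "apply_moves", "data": {"moves": [{"x": -2,"y": 0,"z": 0,"ax": 0,"ay": 0,"az": 0},{"x": -2,"y": 0,"z": 0,"ax": 0,"ay": 0,"az": 0},{"x": -2,"y": 0,"z": 0,"ax": 0,"ay": 0,"az": 0},{"x": -2,"y": 0,"z": 35,"ax": 0,"ay": 0,"az": 0},{"x": -2,"y": 0,"z": 70,"ax": 0,"ay": 0,"az": 0},{"x": -2,"y": 0,"z": 88,"ax": 0,"ay": 0,"az": 0},{"x": -2,"y": 0,"z": 88,"ax": 0,"ay": 0,"az": 0},{"x": -3.5,"y": 4,"z": 88,"ax": 0,"ay": 0,"az": 0},{"x": -5,"y": 8,"z": 88,"ax": 0,"ay": 0,"az": 0},{"x": -7,"y": 13,"z": 88,"ax": 0,"ay": 0,"az": 0},{"x": -10,"y": 19,"z": 88,"ax": 0,"ay": 0,"az": 0},{"x": -14,"y": 26,"z": 88,"ax": 0,"ay": 0,"az": 0},{"x": -18.5,"y": 31.4,"z": 88,"ax": 0,"ay": 0,"az": 0},{"x": -23,"y": 36.5,"z": 88,"ax": 0,"ay": 0,"az": 0},{"x": -28,"y": 41,"z": 88,"ax": 0,"ay": 0,"az": 0},{"x": -34,"y": 45.5,"z": 88,"ax": 0,"ay": 0,"az": 0},{"x": -40,"y": 49,"z": 88,"ax": 0,"ay": 0,"az": 0}]}}

```text
time_s: 46.52
tcp_pos: [452.9, -240.6, 196.8]
tool_rot: [-3.14, -0.006, 3.141]
wrist_force: [-3.0, -4.0, 0.7]
finger_gap: 0.1
```

Run:
```python
from h import *
o=r.get_obs();print(o['tcp_pos'],o['finger_gap'])
snap('scene','s16',(130,100,370,260),3.3)
```

```text
[ 452.93515741 -240.58982876  196.77059987] 0.09846083306329893
```

View pics/s16.png

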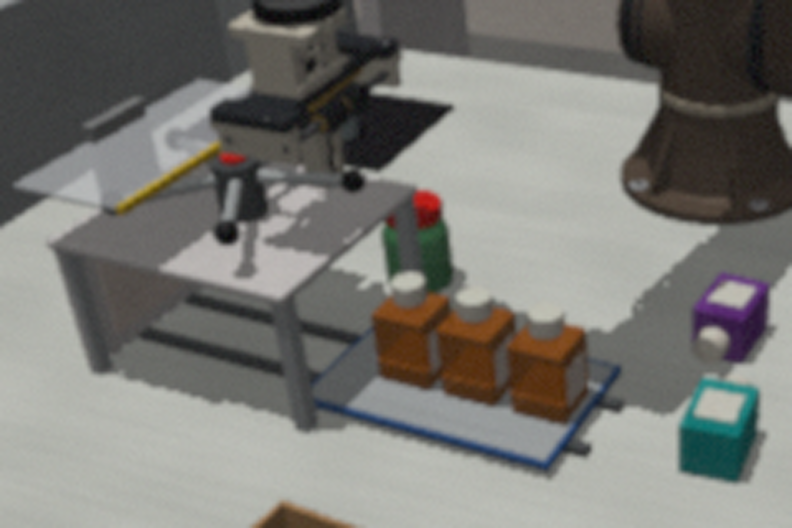

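{"op": "apply_moves", "data": {"moves": [{"x": -6,"y": 3.5,"z": 0,"ax": 0,"ay": 0,"az": 0},{"x": -12.5,"y": 6,"z": 0,"ax": 0,"ay": 0,"az": 0},{"x": -19,"y": 8,"z": 0,"ax": 0,"ay": 0,"az": 0},{"x": -26,"y": 10,"z": 0,"ax": 0,"ay": 0,"az": 0},{"x": -33,"y": 11,"z": 0,"ax": 0,"ay": 0,"az": 0},{"x": -40,"y": 11,"z": 0,"ax": 0,"ay": 0,"az": 0},{"x": -47,"y": 11,"z": 0,"ax": 0,"ay": 0,"az": 0},{"x": -54,"y": 10,"z": 0,"ax": 0,"ay": 0,"az": 0},{"x": -60.5,"y": 8,"z": 0,"ax": 0,"ay": 0,"az": 0},{"x": -67,"y": 6,"z": 0,"ax": 0,"ay": 0,"az": 0},{"x": -74,"y": 3.5,"z": 0,"ax": 0,"ay": 0,"az": 0},{"x": -80,"y": 0,"z": 0,"ax": 0,"ay": 0,"az": 0},{"x": -86,"y": -3.5,"z": 0,"ax": 0,"ay": 0,"az": 0},{"x": -91,"y": -8,"z": 0,"ax": 0,"ay": 0,"az": 0},{"x": -96,"y": -12.5,"z": 0,"ax": 0,"ay": 0,"az": 0},{"x": -101,"y": -17.5,"z": 0,"ax": 0,"ay": 0,"az": 0},{"x": -105,"y": -23,"z": 0,"ax": 0,"ay": 0,"az": 0},{"x": -109,"y": -29,"z": 0,"ax": 0,"ay": 0,"az": 0},{"x": -112,"y": -35,"z": 0,"ax": 0,"ay": 0,"az": 0},{"x": -115,"y": -41.5,"z": 0,"ax": 0,"ay": 0,"az": 0}]}}

```text
time_s: 48.23
tcp_pos: [568.4, -282.7, 194.8]
tool_rot: [-3.141, -0.006, 3.141]
wrist_force: [-3.2, 3.1, 0.2]
finger_gap: 0.3
```

Run:
```python
from h import *
o=r.get_obs();print(o['tcp_pos'],o['finger_gap'])
P=np.array([492+80*np.cos(np.radians(175)),-310+80*np.sin(np.radians(175)),194])
print(T_tool()[:3,:3].T@(P-o['tcp_pos']))
snap('top','t7',(320,140,560,300),3.3);snap('scene','s17',(130,100,370,260),3.3)
```

```text
[ 568.4117666  -282.69779278  194.84716447] 0.3154517538486152
[156.09305573 -20.38236122   1.74241342]
```

View pics/t7.png

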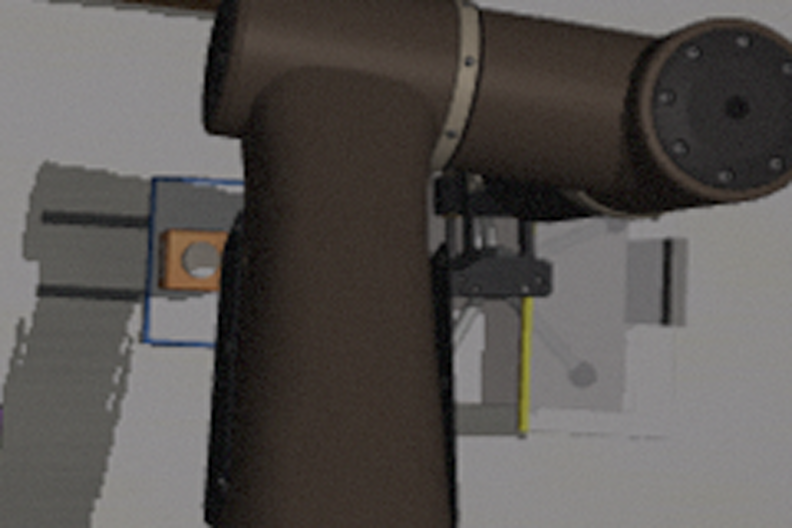

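View pics/s17.png

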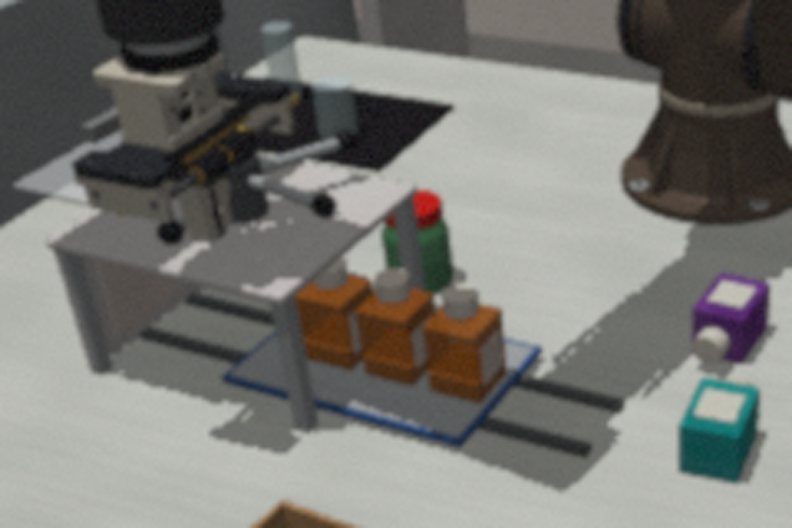

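{"op": "apply_moves", "data": {"moves": [{"x": 0,"y": 1,"z": -30,"ax": 0,"ay": 0,"az": 0},{"x": 0,"y": 1,"z": -65,"ax": 0,"ay": 0,"az": 0},{"x": 5,"y": 0,"z": -88,"ax": 0,"ay": 0,"az": 0},{"x": 45,"y": -5,"z": -88,"ax": 0,"ay": 0,"az": 0},{"x": 85,"y": -12,"z": -88,"ax": 0,"ay": 0,"az": 0},{"x": 125,"y": -18,"z": -88,"ax": 0,"ay": 0,"az": 0},{"x": 156,"y": -22,"z": -88,"ax": 0,"ay": 0,"az": 0},{"x": 156,"y": -22,"z": -88,"ax": 0,"ay": 0,"az": 0},{"x": 156,"y": -22,"z": -88,"ax": 0,"ay": 0,"az": 0}]}}

```text
time_s: 49.08
tcp_pos: [411.9, -305.0, 285.5]
tool_rot: [-3.139, -0.002, 3.14]
wrist_force: [0.4, -0.2, -0.0]
finger_gap: 0.5
```

Run:
```python
from h import *
o=r.get_obs();p=o['tcp_pos'];print(p)
snap('top','t8',(320,140,560,300),3.3)
for f in [176]+list(range(170,14,-5)):
    P=np.array([492+80*np.cos(np.radians(f)),-310+80*np.sin(np.radians(f)),194])
    d=T_tool()[:3,:3].T@(P-p); print(f,d.round(1))
```

```text
[ 411.90764764 -305.01883956  285.50744231]
176 [-0.5  0.8 91.5]
170 [-1.5  9.1 91.5]
165 [-3.  15.9 91.5]
160 [-5.1 22.6 91.5]
155 [-7.8 29.  91.4]
150 [-11.   35.2  91.4]
145 [-14.7  41.1  91.4]
140 [-19.   46.6  91.4]
135 [-23.7  51.8  91.3]
130 [-28.8  56.5  91.3]
125 [-34.4  60.8  91.3]
120 [-40.3  64.5  91.3]
115 [-46.4  67.7  91.3]
110 [-52.9  70.4  91.2]
105 [-59.5  72.5  91.2]
100 [-66.4  74.   91.2]
95 [-73.3  75.   91.2]
90 [-80.2  75.3  91.2]
85 [-87.2  75.   91.1]
80 [-94.1  74.1  91.1]
75 [-101.    72.6   91.1]
70 [-107.6   70.5   91.1]
65 [-114.1   67.8   91.1]
60 [-120.3   64.6   91.1]
55 [-126.1   60.9   91.1]
50 [-131.7   56.6   91.1]
45 [-136.8   51.9   91.1]
40 [-141.6   46.8   91.1]
35 [-145.8   41.2   91.1]
30 [-149.6   35.4   91.1]
25 [-152.8   29.2   91.1]
20 [-155.5   22.7   91.1]
15 [-157.6   16.1   91.1]
```

View pics/t8.png

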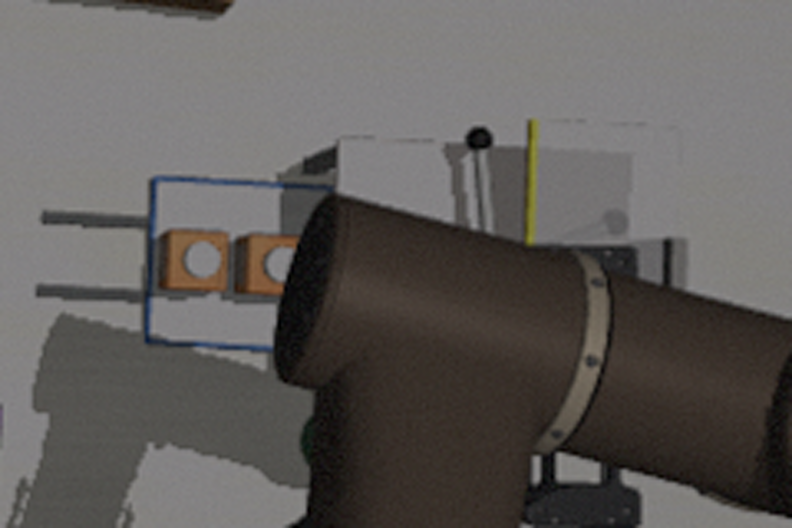

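{"op": "apply_moves", "data": {"moves": [{"x": 0,"y": 1,"z": 35,"ax": 0,"ay": 0,"az": 0},{"x": 0,"y": 1,"z": 70,"ax": 0,"ay": 0,"az": 0},{"x": 0,"y": 1,"z": 91,"ax": 0,"ay": 0,"az": 0},{"x": 0,"y": 1,"z": 91,"ax": 0,"ay": 0,"az": 0},{"x": -0.5,"y": 5,"z": 91,"ax": 0,"ay": 0,"az": 0},{"x": -1.5,"y": 9,"z": 91,"ax": 0,"ay": 0,"az": 0},{"x": -3,"y": 15,"z": 91,"ax": 0,"ay": 0,"az": 0},{"x": -5,"y": 22,"z": 91,"ax": 0,"ay": 0,"az": 0},{"x": -8,"y": 29,"z": 91,"ax": 0,"ay": 0,"az": 0},{"x": -11,"y": 35,"z": 91,"ax": 0,"ay": 0,"az": 0},{"x": -15,"y": 41,"z": 91,"ax": 0,"ay": 0,"az": 0},{"x": -19,"y": 46.6,"z": 91,"ax": 0,"ay": 0,"az": 0},{"x": -24,"y": 52,"z": 91,"ax": 0,"ay": 0,"az": 0},{"x": -29,"y": 56.5,"z": 91,"ax": 0,"ay": 0,"az": 0},{"x": -34.5,"y": 61,"z": 91,"ax": 0,"ay": 0,"az": 0},{"x": -40,"y": 64.5,"z": 91,"ax": 0,"ay": 0,"az": 0},{"x": -46,"y": 68,"z": 91,"ax": 0,"ay": 0,"az": 0},{"x": -53,"y": 70,"z": 91,"ax": 0,"ay": 0,"az": 0},{"x": -60,"y": 72.5,"z": 91,"ax": 0,"ay": 0,"az": 0}]}}

```text
time_s: 50.72
tcp_pos: [471.9, -231.6, 193.5]
tool_rot: [-3.141, -0.006, 3.141]
wrist_force: [-5.2, -3.1, 2.4]
finger_gap: 0.4
```

Run:
```python
from h import *
snap('scene','s18',(130,100,370,260),3.3)
```

```text
(no output)
```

View pics/s18.png

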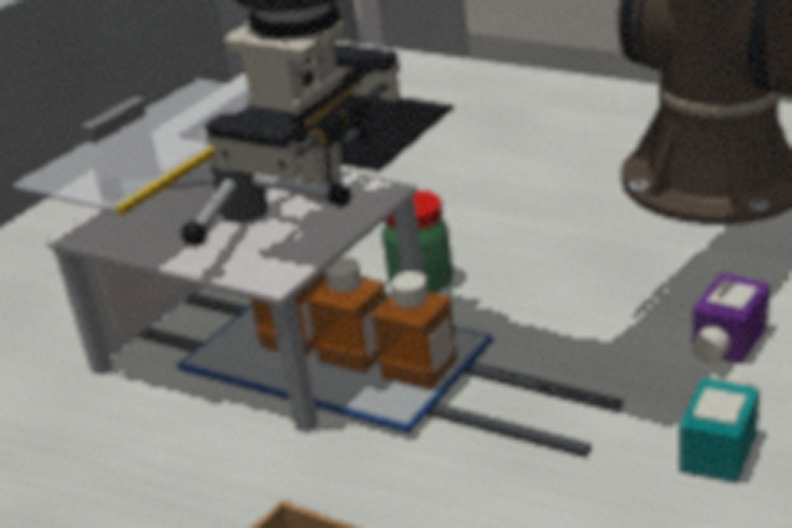

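{"op": "apply_moves", "data": {"moves": [{"x": -6.5,"y": 1.5,"z": 0,"ax": 0,"ay": 0,"az": 0},{"x": -13.5,"y": 2.5,"z": 0,"ax": 0,"ay": 0,"az": 0},{"x": -20,"y": 3,"z": 0,"ax": 0,"ay": 0,"az": 0},{"x": -27,"y": 2.5,"z": 0,"ax": 0,"ay": 0,"az": 0},{"x": -34,"y": 1.5,"z": 0,"ax": 0,"ay": 0,"az": 0},{"x": -41,"y": 0,"z": 0,"ax": 0,"ay": 0,"az": 0},{"x": -47.5,"y": -2,"z": 0,"ax": 0,"ay": 0,"az": 0},{"x": -54,"y": -4.7,"z": 0,"ax": 0,"ay": 0,"az": 0},{"x": -60,"y": -8,"z": 0,"ax": 0,"ay": 0,"az": 0},{"x": -66,"y": -11.6,"z": 0,"ax": 0,"ay": 0,"az": 0},{"x": -71.5,"y": -16,"z": 0,"ax": 0,"ay": 0,"az": 0},{"x": -77,"y": -20.6,"z": 0,"ax": 0,"ay": 0,"az": 0},{"x": -81.5,"y": -25.7,"z": 0,"ax": 0,"ay": 0,"az": 0},{"x": -86,"y": -31,"z": 0,"ax": 0,"ay": 0,"az": 0},{"x": -89.5,"y": -37,"z": 0,"ax": 0,"ay": 0,"az": 0},{"x": -93,"y": -43,"z": 0,"ax": 0,"ay": 0,"az": 0},{"x": -94.5,"y": -47,"z": 0,"ax": 0,"ay": 0,"az": 0},{"x": -94.5,"y": -47,"z": 0,"ax": 0,"ay": 0,"az": 0}]}}

```text
time_s: 52.27
tcp_pos: [567.4, -279.9, 192.0]
tool_rot: [-3.141, -0.005, 3.141]
wrist_force: [0.8, 0.0, 0.0]
finger_gap: 0.2
```

Run:
```python
from h import *
o=r.get_obs();print(o['tcp_pos'],o['wrist_force'])
snap('top','t9',(320,140,560,300),3.3);snap('scene','s19',(130,100,370,260),3.3)
```

```text
[ 567.38109227 -279.85143185  191.969662  ] [0.81521093 0.00804852 0.04129873]
```

View pics/t9.png

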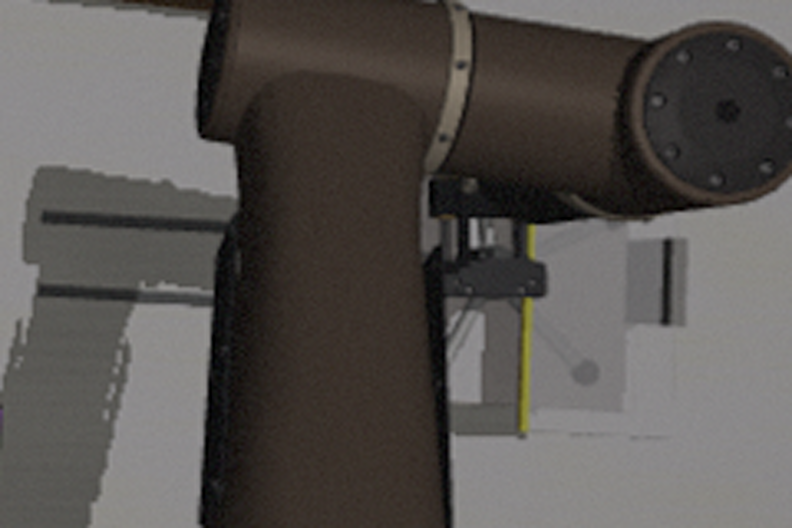

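View pics/s19.png

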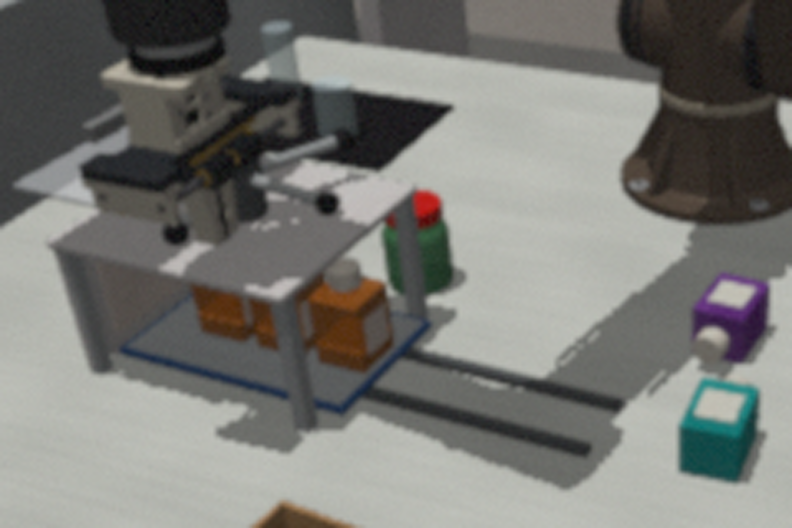

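{"op": "apply_moves", "data": {"moves": [{"x": -1,"y": -2.5,"z": 0,"ax": 0,"ay": 0,"az": 0},{"x": -1.5,"y": -5,"z": 0,"ax": 0,"ay": 0,"az": 0},{"x": -2,"y": -7,"z": 0,"ax": 0,"ay": 0,"az": 0},{"x": -2,"y": -7,"z": 0,"ax": 0,"ay": 0,"az": 0}]}}

```text
time_s: 52.7
tcp_pos: [568.6, -286.0, 192.0]
tool_rot: [-3.141, -0.006, 3.141]
wrist_force: [-1.7, 1.6, 0.7]
finger_gap: 0.7
```

Run:
```python
from h import *
o=r.get_obs();print(o['tcp_pos'],o['wrist_force'])
snap('top','t10',(320,140,560,300),3.3)
for u,v in((320+627/3.6,160+343/3.6),(320+585/3.3,140+372/3.3)):
    p=p2w('top',u,v,190); print(np.degrees(np.arctan2(p[1]+310,p[0]-492)))
```

```text
[ 568.58591318 -286.00492332  192.04534183] [-1.73214364  1.55758186  0.68282596]
-141.80387289244177
-136.17755706246672
```

View pics/t10.png

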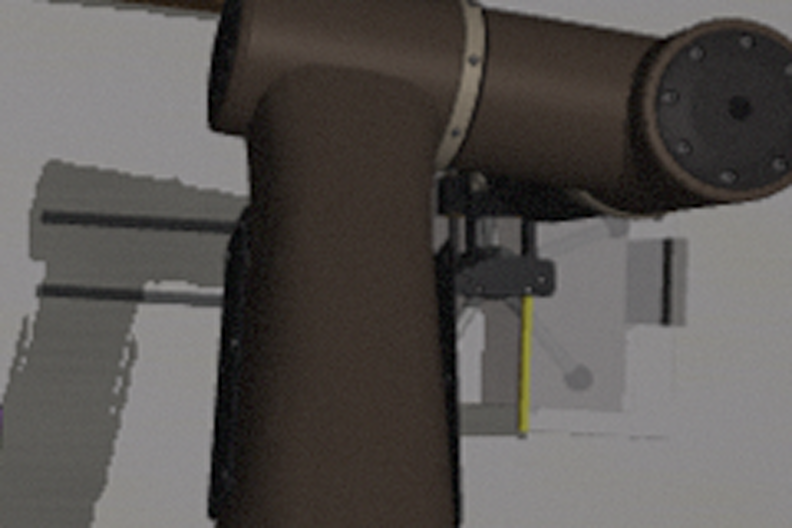

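{"op": "apply_moves", "data": {"moves": [{"x": 0,"y": 4,"z": 0,"ax": 0,"ay": 0,"az": 0},{"x": 0,"y": 4,"z": -35,"ax": 0,"ay": 0,"az": 0},{"x": 0,"y": 4,"z": -70,"ax": 0,"ay": 0,"az": 0},{"x": 0,"y": 4,"z": -110,"ax": 0,"ay": 0,"az": 0},{"x": 0,"y": 40,"z": -140,"ax": 0,"ay": 0,"az": 0},{"x": 0,"y": 80,"z": -140,"ax": 0,"ay": 0,"az": 0},{"x": 0,"y": 120,"z": -140,"ax": 0,"ay": 0,"az": 0},{"x": 0,"y": 160,"z": -140,"ax": 0,"ay": 0,"az": 0},{"x": 0,"y": 200,"z": -140,"ax": 0,"ay": 0,"az": 0},{"x": 0,"y": 240,"z": -140,"ax": 0,"ay": 0,"az": 0},{"x": 0,"y": 280,"z": -140,"ax": 0,"ay": 0,"az": 0},{"x": 0,"y": 320,"z": -140,"ax": 0,"ay": 0,"az": 0},{"x": 0,"y": 360,"z": -140,"ax": 0,"ay": 0,"az": 0},{"x": 0,"y": 400,"z": -140,"ax": 0,"ay": 0,"az": 0},{"x": 0,"y": 440,"z": -140,"ax": 0,"ay": 0,"az": 0},{"x": 0,"y": 440,"z": -140,"ax": 0,"ay": 0,"az": 0},{"x": 0,"y": 440,"z": -140,"ax": 0,"ay": 0,"az": 0}]}}

```text
time_s: 54.17
tcp_pos: [569.3, 156.5, 331.3]
tool_rot: [-3.141, -0.006, -3.139]
wrist_force: [0.2, 0.4, 0.1]
finger_gap: 0.2
```

Run:
```python
from h import *
o=r.get_obs();print(o['tcp_pos'],o['wrist_force'])
snap('top','t11',(320,160,540,300),3.6);snap('scene','s20',(130,100,370,260),3.3)
```

```text
[569.31059708 156.52816261 331.34577316] [0.17726172 0.42429455 0.05652952]
```

View pics/t11.png

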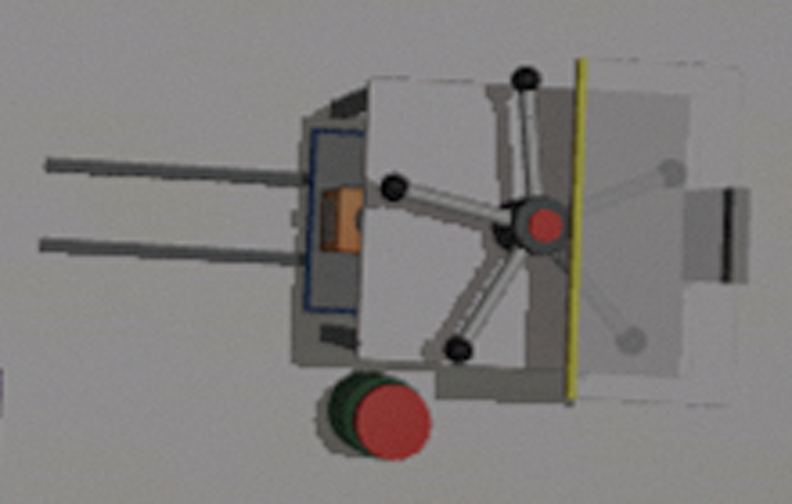

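View pics/s20.png

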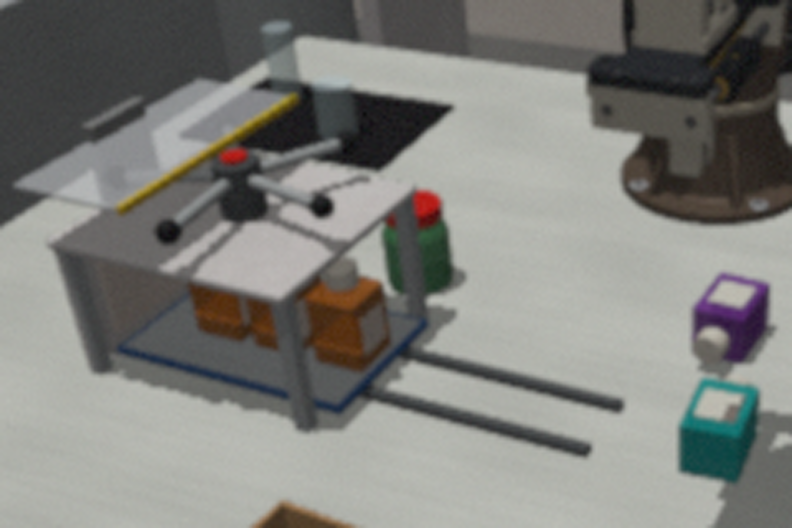

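Run:
```python
from h import *
r.sign_off()
```

```text
the job is handed in; nothing more can be done
```

I handed the job in at about 54 s. All three amber bottles stand upright on the carriage, and it is home under the hood. No verdict was reported, so this rests on my own camera readings.

- **Winding out:** I pushed the star wheel in three sweeps until the carriage was out by about 243–244 mm.
- **Standing the bottles:** Each bottle was gripped lying down, turned upright and set down. They now stand in a row about 71 mm apart. The first was stood on the deck and the other two on the bench, and each was then gripped again from above and moved to its place.
- **Winding home:** I pushed the wheel back slowly in two sweeps plus a small nudge, then drew the arm clear.

**Last checks**
- The top view puts the wheel at about 0.10 rad, which is about 5–6 mm of carriage travel. The limits are 0.24 rad and 12 mm. The camera reading is only good to a few mm.
- The scene view shows all three bottles upright, two of them partly hidden by the front hood post. The outermost is about 93 mm from the floor's centre, against a limit of 120 mm.
- The jar, purple bottle and turquoise bottle look unmoved. I never went near the carton or the tub, but neither was in the final pictures.
- The scene and top cameras disagreed by about 6 mm at the deck. I set each bottle down by feeling for contact instead of relying on either camera.

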